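# Read the back-ramp angle of a mail feeder with an angle gauge

## Robot

A 6-joint arm with a two-finger parallel gripper is mounted at the origin on the work surface. World frame = base frame: x ahead of the robot, y to its left, z up, the work surface at z = 0. Lengths are in m, angles in rad, forces in N, time in s.
With the tool pointing down it reaches from about 0.325 to 0.775 m from the base axis. Payload 9.3 kg.
Tool frame: the origin (TCP) lies midway between the tips of the shut fingers; the grasp point (between the pads) lies 19 mm behind it; z points along the fingers, y is the direction in which the jaws open and shut (so a half turn about z gives the same grasp; the last joint's range is limited). The gripper opens to 85 mm and grips with 20 to 120 N. Pads are 22 mm wide; open, the fingers measure 114 mm over their backs; the gripper's body (76 mm by 85 mm) begins 54 mm behind the grasp point. The pads swing forward as they close: fully open they stand 13 mm farther back than shut.
Start: joints at [-1.497, 0.259, 0.021, 1.334, 0, 1.418], TCP at [0.124, -0.536, 0.231] pointing down, gripper open.
Joint ranges: [-3.04, 3.04], [-0.91, 1.82], [-1.04, 1.36], [-1.92, 1.95], [-1.52, 1.45], [-3.14, 3.14]. Speed limits (rad/s): [2.22, 2.22, 2.79, 3.14, 3.14, 3.14].

## Interface

Orientations are given as a 3x3 rotation matrix whose columns are the frame's x, y, z axes.
In Python, from bench import bot, viewer, spotter gives the robot as it stands.
- The arm moves only by the tool servo_tool, never from a script. Its argument "plan" is a list of rows, each an object with "offset": the shift along the tool's x, y, z in cm, a list of three; "twist": the turn, a rotation vector about the tool's x, y, z in degrees, a list of three; "grip": the opening, from 0 (shut) to 1 (fully open). A call has 1 to 20 rows; each row shifts and turns the commanded pose from where the row before left it, along the tool's axes as they then stand; what a row does not reach is not made up. A row lasts 1/10 s, in which the tool goes at most 50 mm and 8.59 degrees, less where a joint would pass 70% of its speed; a pose out of reach is approached as far as the arm can. A call with a gripper value outside its range is refused whole. The fingers move at their own pace and stop on an object; the grip force is fixed at half the most. Time passes only in rows, so rows that do not move let the fingers close. It gives the time, the measured TCP pose, the force and the opening at its end, in the units of the state.
- bot.get_obs(): the state, without advancing time (a new reading comes with each control period).
- viewer.snapshot(name): name is "side" or "top" or "wrist"; returns a dict with "pixels" (400x640x3 uint8, blue, green, red), "K" (3x3 intrinsics, pixels), "eye" and "rotation" of the camera in the world; the wrist camera has in their place "T_tool_cam" (4x4, takes a point from camera to tool coordinates, whose origin is the TCP and whose axes are the flange's). Camera axes: x right, y down, z forward; pixel columns grow to the right and rows downward; lengths in m; the calibration is good to about 2 mm. A picture is of the moment at which its call begins: read the wrist's pose just before it. There is no depth.
- bot.sign_off(): hands the job in, once; it reports no verdict.
Trained networks look in a picture, given as the dict that the camera call returned (one of the last four; its "shot" number tells which), for a name from the list of things; names that differ only in an ending like _2 or _b are one class to them, and where a whole thing is asked for, a point or a joint stands for the part that bears it (a point fixed in the world has none). Each returns a list of dicts, best first, with "p" (0 to 1); they miss things now and then, are a little off and sometimes report something else, mostly with a low value. They report only what shows in the picture. A call takes as long as a camera call. They do not tell look-alikes from the thing itself.
- spotter.find_in(picture, label): "extent" ([left, top, width, height] in pixels, round what is visible of it).
- spotter.place_of(picture, label): "location" ([column, row] in pixels: a listed point, or the origin of a listed thing).
The state is a dict: "time": time; "joints": joint angles; "qvel": joint speeds; "tau": joint torques, N m; "ee_pos": TCP position; "tool_rot": TCP orientation; "force": force on the tool from outside, world axes, zero at the start; "ft_torque": the same for the moment, N m; "opening": finger opening in m.
Only numpy, scipy, OpenCV 4.12 (cv2) and the standard library are available. Lean on these libraries where they do the work, as an engineer would, in place of code of your own. Each camera call takes 0.05 s, during which the arm holds its last target.

## Task

Check the angle of the mail feeder's sloping back ramp with the digital angle gauge: stand the gauge upright on the feeder's flat bed and press its zero key fully down there, then take it up again and hold its base flush against the ramp's sloping face, wholly on the sheet and with its long side pointing straight up the slope. Finish while still gripping the gauge and pressing it lightly against the ramp, so that I can read it; do not press the key again on the slope, do not shift the ramp's setting, drop or tip over the gauge, push hard with it, or disturb the other things on the bench.

Things in the scene. Friction and masses are not known exactly. Their poses are not given: they have to be found in the camera images.
- gauge: digital angle gauge: upright aluminium block with black side panels, 60 long (x) x 30 thick (y) x 60 tall (z), about 0.18 kg. Origin: centre of its flat underside; z out of its top. Grip it on the two 60 x 60 faces, 30 mm apart. On top a small screen (towards -x) and the round zero key (towards +x). It starts standing upright on the bench.
- zero_key (a joint): the gauge's zero key: round grey push key 13 mm across on the gauge's top, 19 mm from the middle towards the gauge's +x, mid-thickness; stands 4 mm above the top (64 mm above the base). Value in m: 0 released, 0.003 fully down, takes about 4 N; springs back; counts as pressed above 0.002.
- feeder: fixed mail feeder, grey, 240 wide (x) x 460 long (y -250 to 210), level steel bed 85 above the bench. Origin: at bench level. A roller gate crosses the bed at y -230 to -195, 114 above it; thin side guides 45 high at x +-92, y -196 to -120. The ramp is hinged across the bed at y 30 and rises towards +y; beside it, at y 138 to 168, clamp blocks with knobs, 26 high, at x +-76 to 104.
- bed (a point): point on the bed's top surface, in the middle of the clear flat part in front of the ramp's foot; clear for 65 mm either way along the feeder (its y) and 80 mm either way across (its x). Axes as the feeder's, z up.
- ramp: back ramp: 4 mm aluminium sheet 120 wide (x) x 140 long (y), hinged on the bed and locked by friction at 19 to 39 degrees to the bed, different each time. Origin: on the hinge line at bed height, mid-width; y points up the slope, z square out of the face, x across. The upper face lies 6 mm from the origin along z and spans y 10 to 150. A heavy push shifts it.
- ramp_face (a point): centre of the ramp's sloping upper face, on the surface. x across the slope, y up the slope, z square out of the face. The sheet extends 60 mm either way along x and 70 mm either way along y.
- tab_box: small closed carton 56 x 42 x 34 high, cardboard, bystander. Origin: centre of underside.
- spare_roller: spare black rubber feed roller standing on end, diameter 48, 40 high, bystander. Origin: centre of underside.
- screwdriver: screwdriver lying on the bench, bystander.
- wrench: steel wrench lying on the bench, bystander.
- cleaner: white bottle, diameter 76, 190 high, standing, bystander. Origin: centre of underside.
- tape_roll: roll of clear brown tape lying flat, diameter 100, 25 high, bystander. Origin: centre of underside.
- label_core: cardboard label core standing on end, diameter 90, 60 high, bystander. Origin: centre of underside.
Not all that is in view belongs to the job. What is shaped like the gauge but blue or orange is not meant.

How it is judged:
By the outcome, as a careful person would: the job done as asked, in the order asked, and still so for the second after the job is handed in, while the arm keeps its last pose, push and grip.
It also fails if it takes over 61 s, if anything falls off the work surface, if the arm or the gripper's body presses on something with over 40 N, if the wrist force passes 120 N, or if a joint passes its speed limit or range.

## Working session

There is one attempt and no reset: what is moved stays moved. The work goes in short steps, Python scripts to look and compute and a tool call to move; the robot and the scene stay as the last step left them, time stands still between calls to the robot, and variables do not carry over. Pictures are saved under pics/ and viewed, and the job is handed in when it is done.

Besides the shell and the picture viewer there is one more tool, called after "Emit:" in YAML: its name, and indented under it one key for each argument. servo_tool: Moves the arm, as the interface text tells. Its arguments: {"type":"object","properties":{"plan":{"type":"array"}},"required":["plan"]}

```bash
ls; mkdir -p pics; python3 - <<'E'
from bench import bot, viewer, spotter
import cv2,numpy as np
o=bot.get_obs(); print(o)
for n in ["side","top"]:
    s=viewer.snapshot(n); cv2.imwrite(f"pics/{n}0.png",s["pixels"]); print(n,s["K"],s["eye"],s["rotation"])
    for l in ["gauge","feeder","bed","ramp","ramp_face","zero_key"]:
        try:
            print(l,[(d['p'],np.round(d['extent'])) for d in spotter.find_in(s,l)][:4],[(d['p'],np.round(d['location'],1)) for d in spotter.place_of(s,l)][:4])
        except Exception as e: print(l,e)
print(bot.get_obs()['time'])
E
```

```text
pics
{'time': 0.0, 'joints': array([-1.49657501e+00,  2.59183380e-01,  2.07190453e-02,  1.33371193e+00,
        2.38721105e-05,  1.41818732e+00]), 'qvel': array([ 0.00053529, -0.00088298,  0.00152567, -0.00026702, -0.00035697,
       -0.00044858]), 'tau': array([ 2.95536793e-04, -5.55645204e+01,  3.44527102e+01,  1.37923291e-02,
       -3.10689484e-04,  2.80300796e-06]), 'ee_pos': array([ 0.12366429, -0.53560468,  0.23065415]), 'tool_rot': array([[ 9.74384131e-01,  2.24890107e-01, -7.85201721e-05],
       [ 2.24889999e-01, -9.74383184e-01,  1.37790580e-03],
       [ 2.33368647e-04, -1.36026795e-03, -9.99999048e-01]]), 'force': array([ 0.60112555, -0.19625719, -0.06425074]), 'ft_torque': array([-0.02502414, -0.04442222, -0.00465777]), 'opening': 0.08525297577614509}
side [[397.49985691   0.         320.99392194]
 [  0.         397.49985691 198.3618935 ]
 [  0.           0.           1.        ]] [0.11440501 0.82917838 0.65826228] [[-0.9329592  -0.18625742  0.30805081]
 [-0.35998082  0.48042252 -0.79975497]
 [ 0.00096575 -0.85703114 -0.51526371]]
gauge [(0.96, array([350., 344.,  38., 
[... 1088 characters left out ...]
0.91, array([157.1, 249.2])), (0.9, array([201.6, 203.6])), (0.57, array([183.9, 288.4])), (0.5, array([491.7, 162.2]))]
feeder [(0.76, array([259., 100., 177., 120.]))] [(0.86, array([334.9, 165.5]))]
bed [(0.71, array([259., 101., 173., 118.])), (0.27, array([473., 188.,  42.,  37.])), (0.19, array([481., 143.,  44.,  34.]))] [(0.87, array([353.8, 158.2]))]
ramp [(0.75, array([278., 139.,  56.,  57.]))] [(0.59, array([327.2, 162.8]))]
ramp_face [(0.85, array([282., 142.,  50.,  53.])), (0.32, array([191., 191.,  20.,  23.]))] [(0.67, array([304.2, 166.4]))]
zero_key it knows: bed, cleaner, feeder, gauge, label_core, ramp, ramp_face, screwdriver, spare_roller, tab_box, tape_roll, wrench
1.2
```

View pics/side0.png

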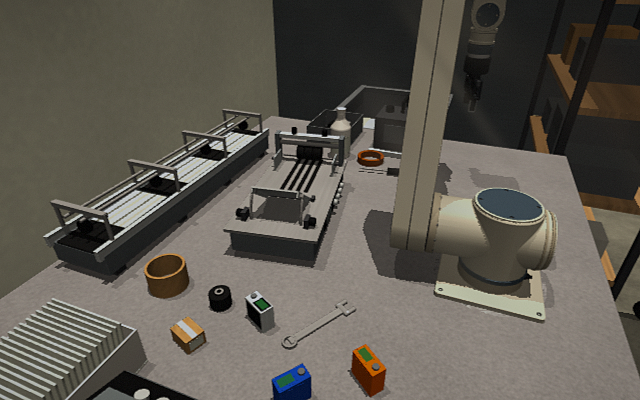

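View pics/top0.png

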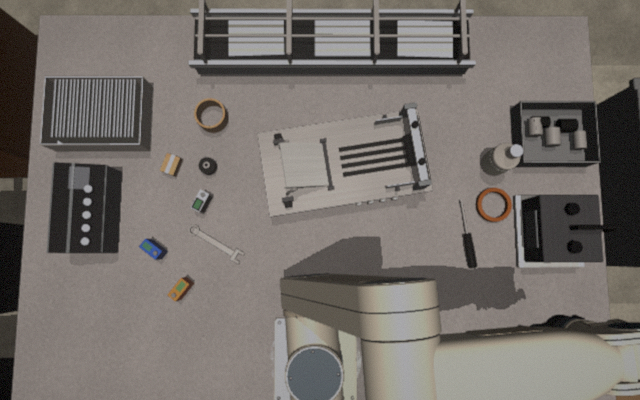

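```bash
python3 - <<'E'
import cv2,numpy as np
s=cv2.imread("pics/side0.png");t=cv2.imread("pics/top0.png")
a=cv2.resize(s[270:370,200:330],(520,400),interpolation=cv2.INTER_CUBIC)
b=cv2.resize(t[180:230,180:215],(280,400),interpolation=cv2.INTER_CUBIC)
cv2.imwrite("pics/c1.png",np.hstack([a,b]))
a=cv2.resize(s[120:265,215:355],(400,414),interpolation=cv2.INTER_CUBIC)
b=cv2.resize(t[95:225,250:440],(400,274),interpolation=cv2.INTER_CUBIC)
c=np.zeros((414,800,3),np.uint8);c[:,:400]=a;c[:274,400:]=b
cv2.imwrite("pics/c2.png",c)
E
```

```text
(no output)
```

View pics/c1.png

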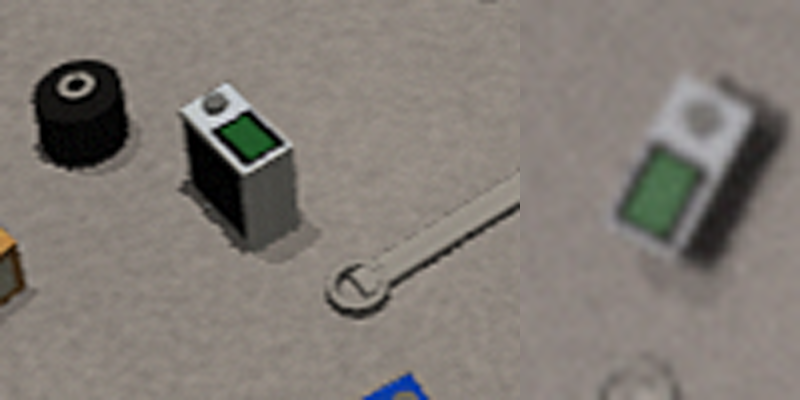

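View pics/c2.png

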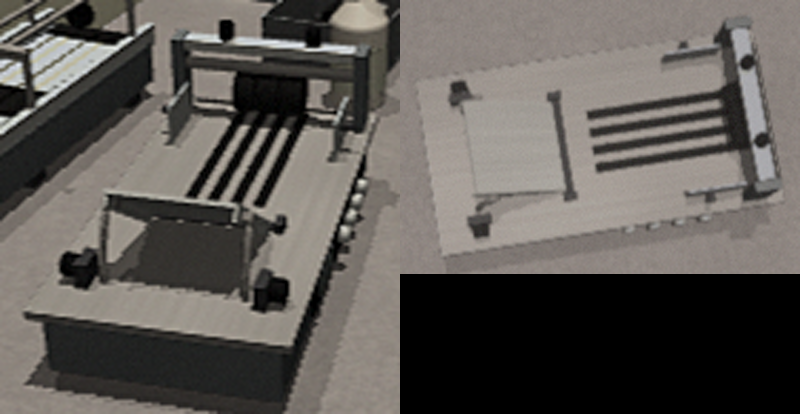

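```bash
cat > h.py <<'E'
import numpy as np
from scipy.optimize import least_squares
CAM={'side':(np.array([[397.49985691,0,320.99392194],[0,397.49985691,198.3618935],[0,0,1]]),np.array([0.11440501,0.82917838,0.65826228]),np.array([[-0.9329592,-0.18625742,0.30805081],[-0.35998082,0.48042252,-0.79975497],[0.00096575,-0.85703114,-0.51526371]])),
'top':(np.array([[507.29233177,0,327.15164666],[0,507.29233177,190.00274122],[0,0,1]]),np.array([0.28655707,-0.0196364,1.48710872]),np.array([[-0.00351225,-0.99143626,0.13054425],[-0.99993725,0.00209331,-0.01100501],[0.01063749,-0.13057471,-0.9913814]]))}
def proj(cam,P):
    K,e,R=CAM[cam] if isinstance(cam,str) else cam
    p=(np.atleast_2d(P)-e)@R@K.T
    return p[:,:2]/p[:,2:]
def Rz(a): c,s=np.cos(a),np.sin(a); return np.array([[c,-s,0],[s,c,0],[0,0,1]])
def Rx(a): c,s=np.cos(a),np.sin(a); return np.array([[1,0,0],[0,c,-s],[0,s,c]])
def onplane(cam,uv,z):
    K,e,R=CAM[cam] if isinstance(cam,str) else cam
    d=R@np.linalg.solve(K,np.array([uv[0],uv[1],1.])); return e+d*(z-e[2])/d[2]
def wristcam(s,o):
    T=s["T_tool_cam"]; R=o['tool_rot']
    return (s["K"],o['ee_pos']+R@T[:3,3],R@T[:3,:3])
E
python3 - <<'E'
from h import *
obs=[('top',(272.3,215.7),(-.12,.21)),('top',(258.1,133),(.12,.21)),('side',(223.7,229.5),(.12,.21)),('side',(317.5,240.8),(-.12,.21)),('side',(347.3,162),(-.12,-.25)),('top',(431.9,188.6),(-.12,-.25))]
def f(v):
    return np.concatenate([proj(c,np.array([v[0],v[1],0])+Rz(v[2])@np.array([*p,.085]))[0]-uv for c,uv,p in obs])
r=least_squares(f,[.36,0,0],loss='soft_l1');F=r.x;print(F,np.round(f(F).reshape(-1,2),1))
ro=[('top',(280.9,143.5),(.06,.150,.006)),('top',(286.1,188.1),(-.06,.15,.006)),('side',(215+107/2.857,120+195/2.857),(.06,.15,.006)),('side',(215+243/2.857,120+208/2.857),(-.06,.15,.006))]
def g(v):
    return np.concatenate([proj(c,np.array([F[0],F[1],0])+Rz(F[2])@(np.array([0,.03,.085])+Rx(v[0])@np.array(p)))[0]-uv for c,uv,p in ro])
q=least_squares(g,[.5]);print(np.degrees(q.x),np.round(q.fun.reshape(-1,2),1))
# gauge
a=np.array([180,180.])
tc={'a':(685-520,75),'b':(750-520,118),'c':(682-520,255),'d':(617-520,222)}
for k,v in tc.items(): print(k,onplane('top',a+np.array(v)/8,.06))
for k,v in [('key',(702-520,118)),('scr',(658-520,192))]: print(k,onplane('top',a+np.array(v)/8,.064))
for k,v in [('key',(215,103)),('c1',(180,110)),('c2',(228,85)),('c3',(298,150)),('c4',(243,172))]: print('side',k,onplane('side',(200+v[0]/4,270+v[1]/4),.063))
E
```

```text
[ 0.54898184 -0.06564325  0.16438663] [[-1.9  1.3]
 [-0.6  0.4]
 [-0.7 -1.5]
 [-0.2 -0.9]
 [-1.2 -3.3]
 [ 1.4  1.1]]
[34.50070587] [[-1.9 -0.1]
 [ 0.  -0.2]
 [-1.4 -0.9]
 [-2.  -0.4]]
a [0.47702591 0.32267281 0.06      ]
b [0.4616476  0.29931872 0.06      ]
c [0.41314942 0.32187478 0.06      ]
d [0.42486185 0.34503887 0.06      ]
key [0.46119418 0.31529626 0.064     ]
scr [0.43502562 0.32997635 0.064     ]
side key [0.45925575 0.31946121 0.063     ]
side c1 [0.47355673 0.33030877 0.063     ]
side c2 [0.45934386 0.30557406 0.063     ]
side c3 [0.40465683 0.33298869 0.063     ]
side c4 [0.42331038 0.35563531 0.063     ]
```

```bash
cat >> h.py <<'E'
from scipy.spatial.transform import Rotation as Ro
import json
def down(h): # tool x heading h (rad), z down
    c,s=np.cos(h),np.sin(h); return np.array([[c,s,0],[s,-c,0],[0,0,-1.]])
def plan(p,R,wps,grip,dec=2,dect=1):
    """wps: (p,R,n). prints rounded rows; linear+geodesic"""
    rows=[];p=np.array(p,float);R=np.array(R,float)
    for P,RR,n in wps:
        p0,R0=p.copy(),R.copy();w=Ro.from_matrix(R0.T@RR).as_rotvec()
        for i in range(1,n+1):
            tp=p0+(P-p0)*i/n; tR=R0@Ro.from_rotvec(w*i/n).as_matrix()
            off=np.round(R.T@(tp-p)*100,dec); tw=np.round(np.degrees(Ro.from_matrix(R.T@tR).as_rotvec()),dect)
            if np.linalg.norm(off)>5 or np.linalg.norm(tw)>8.59: print("TOO FAST",off,tw)
            rows.append({"offset":[float(x)+0. for x in off],"twist":[float(x)+0. for x in tw],"grip":grip})
            p=p+R@off/100; R=R@Ro.from_rotvec(np.radians(tw)).as_matrix()
    print(len(rows));print(json.dumps(rows).replace('"offset"','o').replace('"twist"','t').replace('"grip"','g'))
    return p,R
E
python3 - <<'E'
from h import *
from bench import bot
o=bot.get_obs()
d=np.radians
p,R=plan(o['ee_pos'],o['tool_rot'],[(np.array([.42,-.28,.36]),down(d(60)),9),(np.array([.50,-.01,.40]),down(d(100)),7)],1)
print(p,R)
E
```

```text
16
[{o: [3.85, -2.03, -1.43], t: [0.0, 0.0, -5.2], g: 1}, {o: [4.01, -1.67, -1.43], t: [0.0, 0.0, -5.2], g: 1}, {o: [4.15, -1.31, -1.43], t: [0.0, 0.0, -5.3], g: 1}, {o: [4.26, -0.91, -1.43], t: [0.0, 0.0, -5.2], g: 1}, {o: [4.32, -0.52, -1.43], t: [0.0, 0.0, -5.2], g: 1}, {o: [4.35, -0.13, -1.43], t: [0.0, 0.0, -5.2], g: 1}, {o: [4.34, 0.26, -1.43], t: [0.0, 0.0, -5.3], g: 1}, {o: [4.3, 0.66, -1.43], t: [0.0, 0.0, -5.2], g: 1}, {o: [4.22, 1.05, -1.43], t: [0.0, 0.0, -5.2], g: 1}, {o: [3.91, -0.94, -0.57], t: [0.0, 0.0, -5.7], g: 1}, {o: [3.99, -0.54, -0.57], t: [0.0, 0.0, -5.7], g: 1}, {o: [4.02, -0.15, -0.58], t: [0.0, 0.0, -5.7], g: 1}, {o: [4.01, 0.25, -0.57], t: [0.0, 0.0, -5.8], g: 1}, {o: [3.97, 0.66, -0.57], t: [0.0, 0.0, -5.7], g: 1}, {o: [3.88, 1.05, -0.57], t: [0.0, 0.0, -5.7], g: 1}, {o: [3.76, 1.43, -0.57], t: [0.0, 0.0, -5.7], g: 1}]
[ 0.50003385 -0.01003571  0.39997877] [[-1.73553857e-01  9.84824380e-01  7.81254538e-06]
 [ 9.84824379e-01  1.73553857e-01 -4.11438576e-05]
 [-4.18753714e-05  5.53309968e-07 -9.99999999e-01]]
```

Emit:
servo_tool:
  plan:
    - {"offset": [3.9,-2.0,-1.4],"twist": [0,0,-5.2],"grip": 1}
    - {"offset": [4.0,-1.7,-1.4],"twist": [0,0,-5.2],"grip": 1}
    - {"offset": [4.2,-1.3,-1.4],"twist": [0,0,-5.2],"grip": 1}
    - {"offset": [4.3,-0.9,-1.4],"twist": [0,0,-5.2],"grip": 1}
    - {"offset": [4.3,-0.5,-1.4],"twist": [0,0,-5.2],"grip": 1}
    - {"offset": [4.3,-0.1,-1.4],"twist": [0,0,-5.2],"grip": 1}
    - {"offset": [4.3,0.3,-1.4],"twist": [0,0,-5.2],"grip": 1}
    - {"offset": [4.3,0.7,-1.4],"twist": [0,0,-5.2],"grip": 1}
    - {"offset": [4.2,1.0,-1.4],"twist": [0,0,-5.2],"grip": 1}
    - {"offset": [3.9,-0.9,-0.6],"twist": [0,0,-5.7],"grip": 1}
    - {"offset": [4.0,-0.5,-0.6],"twist": [0,0,-5.7],"grip": 1}
    - {"offset": [4.0,-0.2,-0.6],"twist": [0,0,-5.7],"grip": 1}
    - {"offset": [4.0,0.3,-0.6],"twist": [0,0,-5.7],"grip": 1}
    - {"offset": [4.0,0.7,-0.6],"twist": [0,0,-5.7],"grip": 1}
    - {"offset": [3.9,1.0,-0.6],"twist": [0,0,-5.7],"grip": 1}
    - {"offset": [3.8,1.4,-0.6],"twist": [0,0,-5.7],"grip": 1}
    - {"offset": [0,0,0],"twist": [0,0,0],"grip": 1}

```text
time: 2.9
ee_pos: [0.5033, -0.008, 0.3999]
tool_rot: [[-0.176, 0.984, 0.001], [0.984, 0.176, 0.001], [0.001, 0.001, -1.0]]
force: [-0.4, -0.4, -0.3]
opening: 0.0854
```

```bash
python3 - <<'E'
from h import *
from bench import bot,viewer,spotter
import cv2,pickle
o=bot.get_obs(); s=viewer.snapshot("wrist")
print(o['ee_pos'],o['tool_rot'],o['joints'],o['force'],o['time'])
print(s["K"],s["T_tool_cam"])
cv2.imwrite("pics/w1.png",s["pixels"]); pickle.dump((o,s),open("w1.pkl","wb"))
for l in ["bed","ramp","ramp_face","feeder"]: print(l,[(d['p'],np.round(d['location'],1)) for d in spotter.place_of(s,l)][:2])
F=[.549,-.0656,.1644]
c=wristcam(s,o)
for q in [(.06,.15,.006),(-.06,.15,.006),(.06,.01,.006),(-.06,.01,.006)]: print(proj(c,np.array([F[0],F[1],0])+Rz(F[2])@(np.array([0,.03,.085])+Rx(np.radians(34.5))@np.array(q))))
E
```

```text
[ 0.50334683 -0.00804891  0.399902  ] [[-1.76061214e-01  9.84378441e-01  1.23828599e-03]
 [ 9.84379060e-01  1.76060329e-01  7.92039227e-04]
 [ 5.61653302e-04  1.35839018e-03 -9.99998920e-01]] [-1.83425803e-01  1.85586977e-01  3.50124736e-01  1.73426104e+00
  1.00461471e-03  1.21038770e+00] [-0.36104409 -0.42914596 -0.26362723] 2.9
[[280.26084624   0.         319.34601859]
 [  0.         280.26084624 204.61702221]
 [  0.           0.           1.        ]] [[ 4.68111884e-04 -9.55882191e-01 -2.93749924e-01  7.47352571e-02]
 [ 9.99999882e-01  4.09907292e-04  2.59706445e-04  5.56360966e-04]
 [-1.27838529e-04 -2.93750011e-01  9.55882270e-01 -1.42808618e-01]
 [ 0.00000000e+00  0.00000000e+00  0.00000000e+00  1.00000000e+00]]
bed [(0.86, array([338.3, 227.6]))]
ramp [(0.92, array([338.2, 185.1]))]
ramp_face [(0.67, array([342. , 154.8]))]
feeder [(0.58, array([338.7, 187.5]))]
[[396.29769514 110.20639977]]
[[299.86885431 108.87277918]]
[[376.90460347 185.98948131]]
[[303.53881688 185.07941978]]
```

View pics/w1.png

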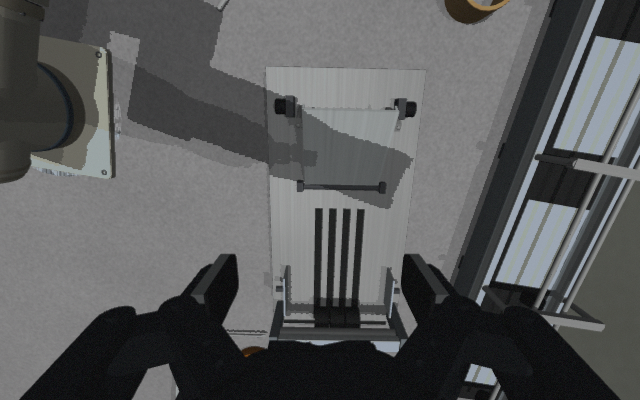

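```bash
python3 - <<'E'
import cv2
s=cv2.imread("pics/w1.png")
g=cv2.convertScaleAbs(s[50:215,255:440],alpha=1.5,beta=0)
cv2.imwrite("pics/c3.png",cv2.resize(g,None,fx=3.6,fy=3.6,interpolation=cv2.INTER_CUBIC))
E
```

```text
(no output)
```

View pics/c3.png

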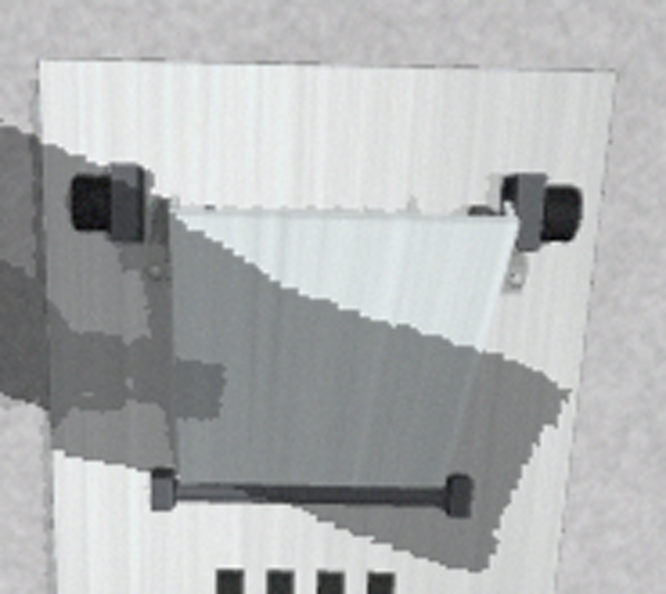

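```bash
python3 - <<'E'
from h import *
import pickle
o,s=pickle.load(open('w1.pkl','rb')); W=wristcam(s,o)
ob=[('top',(272.3,215.7),(-.12,.21)),('top',(258.1,133),(.12,.21)),('side',(223.7,229.5),(.12,.21)),('side',(317.5,240.8),(-.12,.21)),(W,(266.1,66.7),(-.12,.21)),(W,(425.6,69.4),(.12,.21))]
# edges: col at row 215
ed=[(W,(270.3,215),-.12),(W,(409.4,215),.12)]
ro=[('top',(280.9,143.5),(.06,.150,.006)),('top',(286.1,188.1),(-.06,.15,.006)),('side',(215+107/2.857,120+195/2.857),(.06,.15,.006)),('side',(215+243/2.857,120+208/2.857),(-.06,.15,.006)),(W,(302.2,108.6),(-.06,.15,.006)),(W,(398.3,110.3),(.06,.15,.006))]
def f(v):
    T=lambda p:np.array([v[0],v[1],0])+Rz(v[2])@np.array(p)
    e=[]
    for c,uv,p in ob: e+=list((proj(c,T([*p,.085]))[0]-uv)*(1. if not isinstance(c,str) else .7))
    for c,uv,x in ed:
        q=Rz(v[2]).T@(onplane(c,uv,.085)-[v[0],v[1],0]); e.append((q[0]-x)*600)
    for c,uv,p in ro: e+=list((proj(c,T(np.array([0,.03,.085])+Rx(v[3])@np.array(p)))[0]-uv)*(1. if not isinstance(c,str) else .7))
    return np.array(e)
r=least_squares(f,[.55,-.06,.16,.6],loss='soft_l1');print(r.x,np.degrees(r.x[2:]));print(np.round(f(r.x),1))
J=r.jac;print(np.sqrt(np.diag(np.linalg.inv(J.T@J))))
np.save('F.npy',r.x)
v=r.x;T=lambda p:np.array([v[0],v[1],0])+Rz(v[2])@np.array(p)
print('face centre',T(np.array([0,.03,.085])+Rx(v[3])@np.array([0,.08,.006])))
print('bed(-.045)',T([0,-.045,.085]),'spot bed top',onplane('top',(353.8,158.2),.085),'wrist',onplane(W,(338.3,227.6),.085))
for c,uv in [(W,(338.3,227.6)),('top',(353.8,158.2))]: print(Rz(v[2]).T@(onplane(c,uv,.085)-[v[0],v[1],0]))
E
```

```text
[ 0.55076528 -0.06474659  0.16336708  0.6052633 ] [ 9.36024407 34.67903257]
[-1.6  0.4 -0.6 -0.2 -1.1 -1.  -0.8 -0.6 -1.6  0.7  0.2  0.5 -0.   0.2
 -1.5 -0.6 -0.2 -0.7 -1.6 -0.7 -2.  -0.4 -0.7  0.  -0.3 -0.3]
[0.00091247 0.00099023 0.00533143 0.01308881]
face centre [0.53574139 0.02639779 0.1354524 ]
bed(-.045) [ 0.55808414 -0.10914742  0.085     ] spot bed top [ 0.56125228 -0.11047685  0.085     ] wrist [ 0.55614982 -0.10818445  0.085     ]
[-0.00175194 -0.04373525  0.085     ]
[ 0.00290974 -0.046827    0.085     ]
```

```bash
python3 - <<'E'
from h import *
from bench import bot
o=bot.get_obs()
d=np.radians
p,R=plan(o['ee_pos'],o['tool_rot'],[(np.array([.443,.324,.22]),down(d(155)),9)],1)
E
```

```text
9
[{o: [3.8, -0.03, 1.99], t: [0.0, 0.0, -6.2], g: 1}, {o: [3.78, 0.39, 1.99], t: [0.0, 0.0, -6.1], g: 1}, {o: [3.72, 0.78, 1.99], t: [0.0, 0.0, -6.2], g: 1}, {o: [3.61, 1.18, 1.99], t: [0.0, 0.0, -6.1], g: 1}, {o: [3.46, 1.56, 1.99], t: [0.0, 0.0, -6.2], g: 1}, {o: [3.28, 1.92, 1.99], t: [0.0, 0.0, -6.1], g: 1}, {o: [3.05, 2.26, 1.99], t: [0.0, 0.0, -6.2], g: 1}, {o: [2.79, 2.57, 1.99], t: [0.0, 0.0, -6.1], g: 1}, {o: [2.51, 2.86, 1.99], t: [0.0, 0.0, -6.2], g: 1}]
```

Emit:
servo_tool:
  plan:
    - {"offset": [3.8,0,2],"twist": [0,0,-6.2],"grip": 1}
    - {"offset": [3.8,0.4,2],"twist": [0,0,-6.1],"grip": 1}
    - {"offset": [3.7,0.8,2],"twist": [0,0,-6.2],"grip": 1}
    - {"offset": [3.6,1.2,2],"twist": [0,0,-6.1],"grip": 1}
    - {"offset": [3.5,1.6,2],"twist": [0,0,-6.2],"grip": 1}
    - {"offset": [3.3,1.9,2],"twist": [0,0,-6.1],"grip": 1}
    - {"offset": [3.1,2.3,2],"twist": [0,0,-6.2],"grip": 1}
    - {"offset": [2.8,2.6,2],"twist": [0,0,-6.1],"grip": 1}
    - {"offset": [2.5,2.9,2],"twist": [0,0,-6.2],"grip": 1}
    - {"offset": [0,0,0],"twist": [0,0,0],"grip": 1}
    - {"offset": [0,0,0],"twist": [0,0,0],"grip": 1}

```text
time: 4.25
ee_pos: [0.4436, 0.3262, 0.2188]
tool_rot: [[-0.907, 0.422, -0.001], [0.422, 0.907, -0.001], [0.001, -0.001, -1.0]]
force: [0.4, -0.6, -0.8]
opening: 0.0851
```

```bash
python3 - <<'E'
from h import *
from bench import bot,viewer,spotter
import cv2,pickle
o=bot.get_obs(); s=viewer.snapshot("wrist")
print(o['ee_pos'],o['tool_rot'],o['joints'],o['time'])
cv2.imwrite("pics/w2.png",s["pixels"]); pickle.dump((o,s),open("w2.pkl","wb"))
print([(d['p'],np.round(d['location'],1)) for d in spotter.place_of(s,"gauge")][:2])
c=wristcam(s,o);print(proj(c,[.443,.324,.06]))
E
```

```text
[0.44359922 0.3261769  0.21875267] [[-9.06520121e-01  4.22161138e-01 -1.11542106e-03]
 [ 4.22162173e-01  9.06519823e-01 -9.53785845e-04]
 [ 6.08499986e-04 -1.33551464e-03 -9.99998923e-01]] [ 4.81780974e-01  2.64433059e-01 -2.29060809e-03  1.30550306e+00
 -3.28378010e-04  9.17610023e-01] 4.25
[(0.96, array([316.4, 180.9])), (0.61, array([376.1,  23.9]))]
[[317.35193939 189.19577936]]
```

View pics/w2.png

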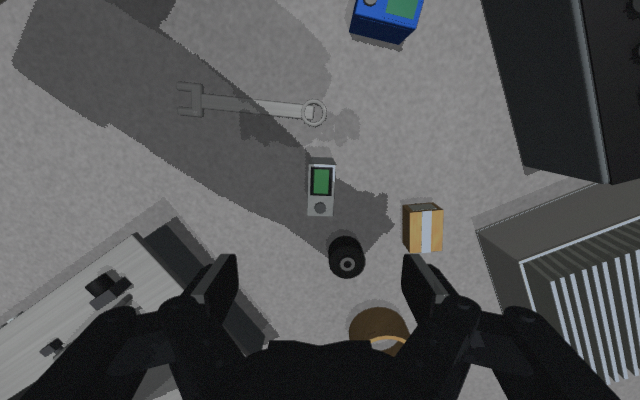

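```bash
python3 - <<'E'
import cv2
s=cv2.imread("pics/w2.png")
cv2.imwrite("pics/c4.png",cv2.resize(s[145:285,285:385],None,fx=4,fy=4,interpolation=cv2.INTER_CUBIC))
E
```

```text
(no output)
```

View pics/c4.png

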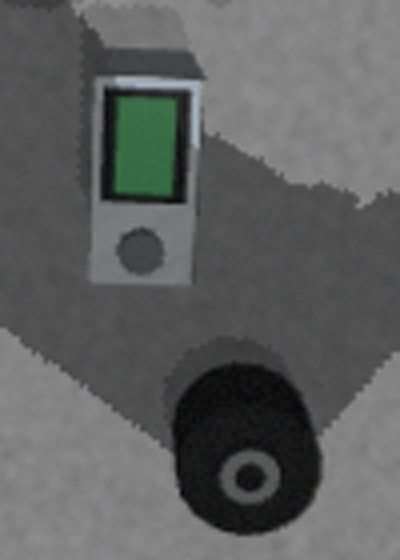

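```bash
python3 - <<'E'
from h import *
import pickle
o,s=pickle.load(open('w2.pkl','rb')); W=wristcam(s,o)
C=[((98,77),(-.03,None)),((203,79),None),((193,284),None),((89,284),None)]
L=np.array([[98,77],[203,79],[193,284],[89,284]])/4+[285,145]
# wrist: up in image = -tool x?; compute
Q=np.array([onplane(W,u,.06) for u in L]);print(Q)
c=Q.mean(0);ax=(Q[2]+Q[3]-Q[0]-Q[1])/2;print(c,np.linalg.norm(ax),np.degrees(np.arctan2(ax[1],ax[0])))
ay=(Q[1]+Q[2]-Q[0]-Q[3])/2;print(np.linalg.norm(ay),np.degrees(np.arctan2(ay[1],ay[0])))
k=onplane(W,np.array([140,251])/4+[285,145],.064);print('key',k, k-c)
r=onplane(W,np.array([250,476])/4+[285,145],.04);print('roller',r,'in tool',o['tool_rot'].T@(r-o['ee_pos']))
print('gauge in tool',o['tool_rot'].T@(c-o['ee_pos']))
# top cam check
t=np.array([180,180.])
print('topcam c',np.mean([onplane('top',t+np.array(v)/8,.06) for v in [(165,75),(230,118),(162,255),(97,222)]],0), onplane('top',(201.6,203.6),0))
E
```

```text
[[0.41437474 0.32804206 0.06      ]
 [0.42679665 0.35348274 0.06      ]
 [0.47910107 0.32712027 0.06      ]
 [0.46661624 0.30024311 0.06      ]]
[0.44672217 0.32722204 0.06      ] 0.05887127649527688 -27.387026737245552
0.028971979460348816 64.54247139548833
key [0.46262878 0.31811479 0.064     ] [ 0.0159066  -0.00910725  0.004     ]
roller [0.5531778  0.31500907 0.04      ] in tool [-0.1041586   0.03637469  0.1786409 ]
gauge in tool [-0.0024864   0.00247785  0.15874802]
topcam c [0.4441712  0.32222629 0.06      ] [0.44285329 0.33298493 0.        ]
```

Emit:
servo_tool:
  plan:
    - {"offset": [-0.2,0.2,4.5],"twist": [0,0,1.4],"grip": 1}
    - {"offset": [0,0,4.5],"twist": [0,0,0],"grip": 1}
    - {"offset": [0,0,4.5],"twist": [0,0,0],"grip": 1}
    - {"offset": [0,0,2],"twist": [0,0,0],"grip": 1}
    - {"offset": [0,0,0],"twist": [0,0,0],"grip": 1}
    - {"offset": [0,0,0],"twist": [0,0,0],"grip": 1}

```text
time: 4.95
ee_pos: [0.4474, 0.327, 0.0656]
tool_rot: [[-0.895, 0.445, 0.001], [0.445, 0.895, 0.001], [-0.001, 0.001, -1.0]]
force: [0.2, 0.8, 0.5]
opening: 0.0856
```

```bash
python3 - <<'E'
from h import *
from bench import bot,viewer,spotter
import cv2,pickle
o=bot.get_obs(); s=viewer.snapshot("wrist")
print(o['ee_pos'],np.degrees(np.arctan2(o['tool_rot'][1,0],o['tool_rot'][0,0])),o['time'])
cv2.imwrite("pics/w3.png",s["pixels"]); pickle.dump((o,s),open("w3.pkl","wb"))
cv2.imwrite("pics/c5.png",cv2.resize(s["pixels"][150:400,190:450],None,fx=2.3,fy=2.3,interpolation=cv2.INTER_CUBIC))
E
```

```text
[0.44738009 0.32700704 0.06559362] 153.56852114632522 4.95
```

View pics/c5.png

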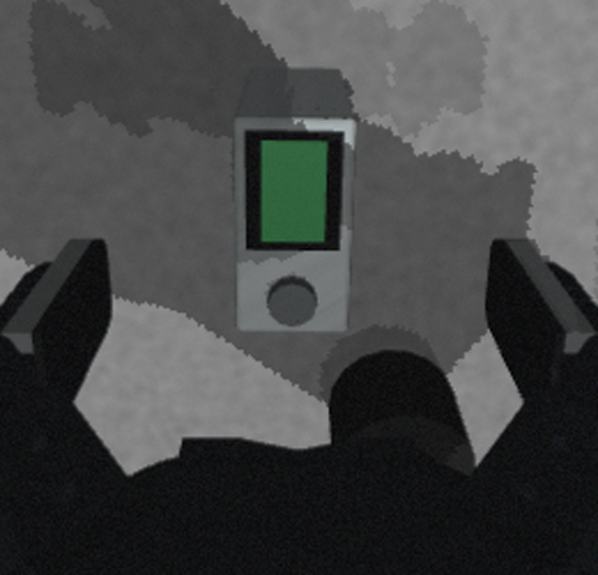

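```bash
python3 - <<'E'
from h import *
import pickle
o,s=pickle.load(open('w3.pkl','rb')); W=wristcam(s,o)
L=np.array([[237,119],[355,119],[347,330],[237,331]])/2.3+[190,150]
Q=np.array([onplane(W,u,.06) for u in L]);c=Q.mean(0);ax=(Q[2]+Q[3]-Q[0]-Q[1])/2;print(c,np.linalg.norm(ax),np.degrees(np.arctan2(ax[1],ax[0])))
ay=(Q[1]+Q[2]-Q[0]-Q[3])/2;print(np.linalg.norm(ay),np.degrees(np.arctan2(ay[1],ay[0])))
print('gauge in tool',o['tool_rot'].T@(c-o['ee_pos']))
k=onplane(W,np.array([292,301])/2.3+[190,150],.064);print('key in tool',o['tool_rot'].T@(k-o['ee_pos']))
E
```

```text
[0.44621373 0.32682102 0.06      ] 0.05890880712267502 -27.486152552796124
0.028846749648618438 63.87551935143384
gauge in tool [ 0.00096635 -0.00069161  0.00559209]
key in tool [-0.01695695 -0.00117479  0.0016067 ]
```

Emit:
servo_tool:
  plan:
    - {"offset": [0.1,-0.1,2.5],"twist": [0,0,0],"grip": 1}
    - {"offset": [0,0,2.3],"twist": [0,0,0],"grip": 1}
    - {"offset": [0,0,0],"twist": [0,0,0],"grip": 0.6}
    - {"offset": [0,0,0],"twist": [0,0,0],"grip": 0.2}
    - {"offset": [0,0,0],"twist": [0,0,0],"grip": 0.2}
    - {"offset": [0,0,0],"twist": [0,0,0],"grip": 0.2}
    - {"offset": [0,0,0],"twist": [0,0,0],"grip": 0.2}
    - {"offset": [0,0,0],"twist": [0,0,0],"grip": 0.2}

```text
time: 5.8
ee_pos: [0.4458, 0.3276, 0.0179]
tool_rot: [[-0.896, 0.443, 0.003], [0.443, 0.896, 0.001], [-0.002, 0.002, -1.0]]
force: [0.3, -0.8, 5.7]
opening: 0.0293
```

```bash
python3 - <<'E'
from h import *
from bench import bot
o=bot.get_obs();F=np.load('F.npy')
d=np.radians
T=np.array([F[0],F[1],0])+Rz(F[2])@np.array([0,-.045,0]);h=F[2]-np.pi/2
p=o['ee_pos'].copy();p[2]+=.16
R0=down(np.arctan2(o['tool_rot'][1,0],o['tool_rot'][0,0]))
p,R=plan(p,R0,[(np.array([T[0],T[1],.20]),down(h),18)],0,1,1)
print(p,np.degrees(h))
E
```

```text
18
[{o: [-1.6, -1.9, -0.1], t: [0.0, 0.0, -7.0], g: 0}, {o: [-1.4, -2.1, -0.1], t: [0.0, 0.0, -7.0], g: 0}, {o: [-1.2, -2.2, -0.2], t: [0.0, 0.0, -6.9], g: 0}, {o: [-0.8, -2.4, -0.1], t: [0.0, 0.0, -7.0], g: 0}, {o: [-0.6, -2.4, -0.1], t: [0.0, 0.0, -7.0], g: 0}, {o: [-0.2, -2.5, -0.1], t: [0.0, 0.0, -7.0], g: 0}, {o: [0.0, -2.5, -0.2], t: [0.0, 0.0, -7.0], g: 0}, {o: [0.4, -2.5, -0.1], t: [0.0, 0.0, -7.0], g: 0}, {o: [0.7, -2.4, -0.1], t: [0.0, 0.0, -6.9], g: 0}, {o: [0.9, -2.3, -0.1], t: [0.0, 0.0, -7.0], g: 0}, {o: [1.2, -2.2, -0.1], t: [0.0, 0.0, -7.0], g: 0}, {o: [1.5, -2.0, -0.2], t: [0.0, 0.0, -7.0], g: 0}, {o: [1.7, -1.9, -0.1], t: [0.0, 0.0, -7.0], g: 0}, {o: [1.9, -1.6, -0.1], t: [0.0, 0.0, -6.9], g: 0}, {o: [2.1, -1.3, -0.1], t: [0.0, 0.0, -7.0], g: 0}, {o: [2.3, -1.1, -0.2], t: [0.0, 0.0, -7.0], g: 0}, {o: [2.4, -0.9, -0.1], t: [0.0, 0.0, -7.0], g: 0}, {o: [2.4, -0.5, -0.1], t: [0.0, 0.0, -7.0], g: 0}]
[ 0.55821493 -0.10904778  0.19991678] -80.63975593286631
```

Emit:
servo_tool:
  plan:
    - {"offset": [0,0,0],"twist": [0,0,0],"grip": 0}
    - {"offset": [0,0,-1],"twist": [0,0,0],"grip": 0}
    - {"offset": [0,0,-3],"twist": [0,0,0],"grip": 0}
    - {"offset": [0,0,-4],"twist": [0,0,0],"grip": 0}
    - {"offset": [0,0,-4],"twist": [0,0,0],"grip": 0}
    - {"offset": [0,0,-4],"twist": [0,0,0],"grip": 0}

```text
time: 6.4
ee_pos: [0.4445, 0.3271, 0.1789]
tool_rot: [[-0.896, 0.443, 0.0], [0.443, 0.896, 0.0], [-0.0, 0.0, -1.0]]
force: [0.1, 0.6, -1.8]
opening: 0.0292
```

Emit:
servo_tool:
  plan:
    - {"offset": [-1.6,-1.9,-2],"twist": [0,0,-7],"grip": 0}
    - {"offset": [-1.4,-2.1,-2],"twist": [0,0,-7],"grip": 0}
    - {"offset": [-1.2,-2.2,-2],"twist": [0,0,-7],"grip": 0}
    - {"offset": [-0.8,-2.4,-1],"twist": [0,0,-7],"grip": 0}
    - {"offset": [-0.6,-2.4,-1],"twist": [0,0,-7],"grip": 0}
    - {"offset": [-0.2,-2.5,0],"twist": [0,0,-7],"grip": 0}
    - {"offset": [0,-2.5,0],"twist": [0,0,-7],"grip": 0}
    - {"offset": [0.4,-2.5,0],"twist": [0,0,-7],"grip": 0}
    - {"offset": [0.7,-2.4,0],"twist": [0,0,-7],"grip": 0}
    - {"offset": [0.9,-2.3,0],"twist": [0,0,-7],"grip": 0}
    - {"offset": [1.2,-2.2,0],"twist": [0,0,-7],"grip": 0}
    - {"offset": [1.5,-2.0,0],"twist": [0,0,-7],"grip": 0}
    - {"offset": [1.7,-1.9,0],"twist": [0,0,-7],"grip": 0}
    - {"offset": [1.9,-1.6,0],"twist": [0,0,-7],"grip": 0}
    - {"offset": [2.1,-1.3,0],"twist": [0,0,-7],"grip": 0}
    - {"offset": [2.3,-1.1,0],"twist": [0,0,-7],"grip": 0}
    - {"offset": [2.4,-0.9,0],"twist": [0,0,-7],"grip": 0}
    - {"offset": [2.4,-0.5,0],"twist": [0,0,-6.7],"grip": 0}
    - {"offset": [0,0,0],"twist": [0,0,0],"grip": 0}

```text
time: 8.3
ee_pos: [0.5588, -0.1115, 0.2566]
tool_rot: [[0.164, -0.986, 0.0], [-0.986, -0.164, -0.001], [0.001, 0.0, -1.0]]
force: [-0.2, -0.7, -1.2]
opening: 0.0299
```

```bash
python3 - <<'E'
from h import *
from bench import bot,viewer,spotter
import cv2,pickle
o=bot.get_obs(); s=viewer.snapshot("wrist")
F=np.load('F.npy')
T=np.array([F[0],F[1],0])+Rz(F[2])@np.array([0,-.045,0.1029])
print(o['ee_pos'],o['joints'],np.degrees(np.arctan2(o['tool_rot'][1,0],o['tool_rot'][0,0])),o['time'],o['tool_rot'][:,2])
print('to go',o['tool_rot'].T@(T-o['ee_pos'])*100)
cv2.imwrite("pics/w4.png",s["pixels"]); pickle.dump((o,s),open("w4.pkl","wb"))
E
```

```text
[ 0.55876757 -0.11154107  0.25661579] [-3.44006776e-01  2.87346740e-01  1.25636050e-01  1.40883812e+00
 -5.26007488e-04 -2.07969036e+00] -80.55265936177621 8.3 [ 5.56177301e-05 -5.78668894e-04 -9.99999831e-01]
to go [-0.2562507   0.02750982 15.37143447]
```

View pics/w4.png

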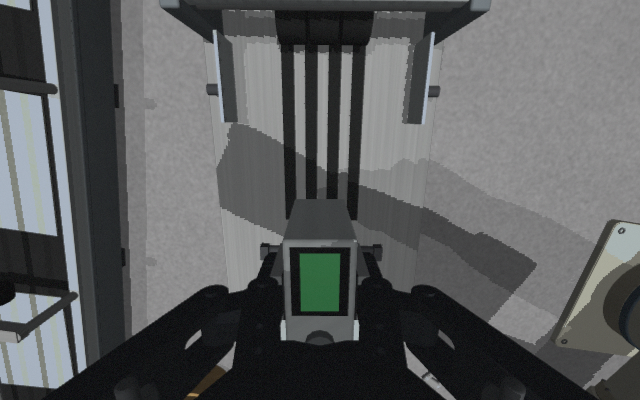

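Emit:
servo_tool:
  plan:
    - {"offset": [-0.3,0,4.5],"twist": [0,0,0],"grip": 0}
    - {"offset": [0,0,4.5],"twist": [0,0,0],"grip": 0}
    - {"offset": [0,0,3.5],"twist": [0,0,0],"grip": 0}
    - {"offset": [0,0,1.5],"twist": [0,0,0],"grip": 0}
    - {"offset": [0,0,0.5],"twist": [0,0,0],"grip": 0}
    - {"offset": [0,0,0],"twist": [0,0,0],"grip": 0}
    - {"offset": [0,0,0],"twist": [0,0,0],"grip": 0}

```text
time: 9.05
ee_pos: [0.5586, -0.106, 0.1127]
tool_rot: [[0.163, -0.987, 0.002], [-0.987, -0.163, -0.001], [0.001, -0.002, -1.0]]
force: [-0.6, 0.5, -1.3]
opening: 0.0293
```

Emit:
servo_tool:
  plan:
    - {"offset": [0,0,0.5],"twist": [0,0,0],"grip": 0}
    - {"offset": [0,0,0.2],"twist": [0,0,0],"grip": 0}
    - {"offset": [0,0,0.1],"twist": [0,0,0],"grip": 0}
    - {"offset": [0,0,0],"twist": [0,0,0],"grip": 0}
    - {"offset": [0,0,0],"twist": [0,0,0],"grip": 0}

```text
time: 9.55
ee_pos: [0.5581, -0.1062, 0.1034]
tool_rot: [[0.163, -0.987, 0.0], [-0.987, -0.163, 0.0], [-0.0, -0.0, -1.0]]
force: [0.1, 0.3, -1.7]
opening: 0.0293
```

Emit:
servo_tool:
  plan:
    - {"offset": [0,0,0.1],"twist": [0,0,0],"grip": 0}
    - {"offset": [0,0,0],"twist": [0,0,0],"grip": 0}

```text
time: 9.75
ee_pos: [0.5582, -0.1063, 0.103]
tool_rot: [[0.163, -0.987, 0.001], [-0.987, -0.163, -0.0], [0.0, -0.001, -1.0]]
force: [-1.8, -0.5, 4.2]
opening: 0.0295
```

Emit:
servo_tool:
  plan:
    - {"offset": [0,0,0],"twist": [0,0,0],"grip": 0.45}
    - {"offset": [0,0,0],"twist": [0,0,0],"grip": 0.6}
    - {"offset": [0,0,0],"twist": [0,0,0],"grip": 0.8}
    - {"offset": [0,0,0],"twist": [0,0,0],"grip": 0.8}
    - {"offset": [0,0,-1],"twist": [0,0,0],"grip": 0.8}
    - {"offset": [0,0,-3],"twist": [0,0,0],"grip": 0.8}
    - {"offset": [0,0,-4],"twist": [0,0,0],"grip": 0.8}
    - {"offset": [0,0,-1],"twist": [0,0,0],"grip": 0.8}
    - {"offset": [0,0,0],"twist": [0,0,0],"grip": 0.8}

```text
time: 10.65
ee_pos: [0.5589, -0.1065, 0.1946]
tool_rot: [[0.163, -0.987, 0.004], [-0.987, -0.163, -0.001], [0.002, -0.004, -1.0]]
force: [1.6, -0.7, -0.2]
opening: 0.0683
```

```bash
python3 - <<'E'
from h import *
from bench import bot,viewer,spotter
import cv2,pickle
o=bot.get_obs(); s=viewer.snapshot("wrist")
print(o['ee_pos'],o['opening'],o['time'],o['force'])
cv2.imwrite("pics/w5.png",s["pixels"]); pickle.dump((o,s),open("w5.pkl","wb"))
cv2.imwrite("pics/c6.png",cv2.resize(s["pixels"][150:400,190:450],None,fx=2.3,fy=2.3,interpolation=cv2.INTER_CUBIC))
E
```

```text
[ 0.55890485 -0.1064638   0.19459597] 0.06831737910499121 10.65 [ 1.6198569  -0.68649299 -0.20954979]
```

View pics/c6.png

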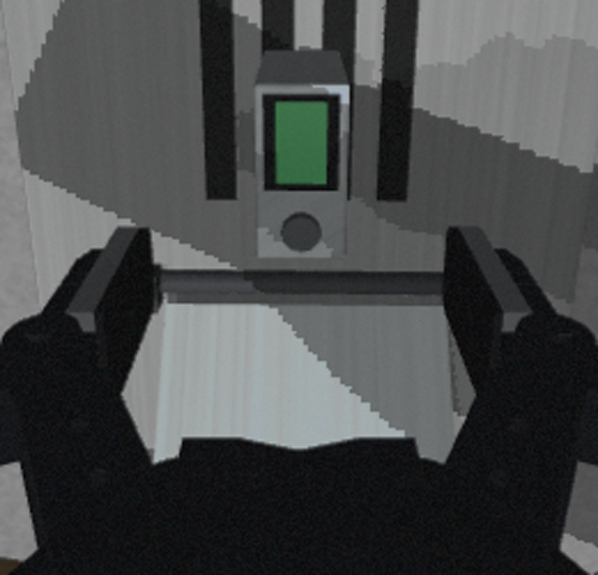

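```bash
python3 - <<'E'
from h import *
import pickle
o,s=pickle.load(open('w5.pkl','rb')); W=wristcam(s,o);R=o['tool_rot']
k=onplane(W,np.array([301.5,232])/2.3+[190,150],.149);print('key in tool',R.T@(k-o['ee_pos']))
L=np.array([[256,85],[350,85],[346,256],[258,257]])/2.3+[190,150]
Q=np.array([onplane(W,u,.145) for u in L]);c=Q.mean(0);print('c in tool',R.T@(c-o['ee_pos']));ax=(Q[2]+Q[3]-Q[0]-Q[1])/2;print(np.linalg.norm(ax),np.degrees(np.arctan2(ax[1],ax[0])))
F=np.load('F.npy');print('feeder coords',Rz(F[2]).T@(c-[F[0],F[1],0]))
E
```

```text
key in tool [-0.01857567  0.00074937  0.04555684]
c in tool [-0.00026189  0.0010379   0.04959211]
0.05855309235060961 99.23799766438299
feeder coords [ 0.00038786 -0.04232252  0.145     ]
```

Emit:
servo_tool:
  plan:
    - {"offset": [-1.9,0.1,0],"twist": [0,0,0],"grip": 0}
    - {"offset": [0,0,0],"twist": [0,0,0],"grip": 0}
    - {"offset": [0,0,0],"twist": [0,0,0],"grip": 0}
    - {"offset": [0,0,0],"twist": [0,0,0],"grip": 0}
    - {"offset": [0,0,0],"twist": [0,0,0],"grip": 0}
    - {"offset": [0,0,0],"twist": [0,0,0],"grip": 0}
    - {"offset": [0,0,2],"twist": [0,0,0],"grip": 0}
    - {"offset": [0,0,1.5],"twist": [0,0,0],"grip": 0}
    - {"offset": [0,0,0],"twist": [0,0,0],"grip": 0}
    - {"offset": [0,0,0],"twist": [0,0,0],"grip": 0}

```text
time: 11.7
ee_pos: [0.554, -0.0878, 0.1575]
tool_rot: [[0.163, -0.987, -0.0], [-0.987, -0.163, 0.0], [-0.0, 0.0, -1.0]]
force: [0.1, 0.2, 0.6]
opening: -0.0002
```

```bash
python3 - <<'E'
from h import *
from bench import bot,viewer,spotter
import cv2,pickle
o=bot.get_obs(); s=viewer.snapshot("wrist")
print(o['ee_pos'],o['opening'],o['time'],o['force'])
cv2.imwrite("pics/c7.png",cv2.resize(s["pixels"][150:400,190:450],None,fx=2.3,fy=2.3,interpolation=cv2.INTER_CUBIC))
E
```

```text
[ 0.55396312 -0.08776204  0.15753636] -0.00020258856938094134 11.7 [0.14393729 0.21566003 0.64541323]
```

View pics/c7.png

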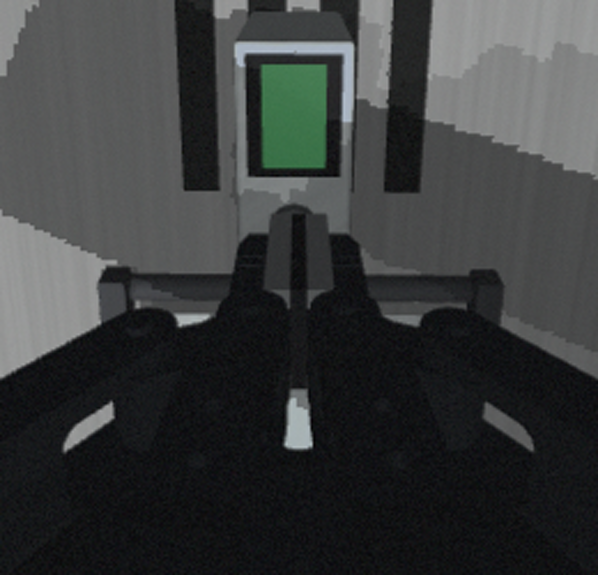

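Emit:
servo_tool:
  plan:
    - {"offset": [0,0,0.5],"twist": [0,0,0],"grip": 0}
    - {"offset": [0,0,0.2],"twist": [0,0,0],"grip": 0}
    - {"offset": [0,0,0.2],"twist": [0,0,0],"grip": 0}
    - {"offset": [0,0,0],"twist": [0,0,0],"grip": 0}

```text
time: 12.15
ee_pos: [0.554, -0.0876, 0.1483]
tool_rot: [[0.163, -0.987, 0.0], [-0.987, -0.163, -0.0], [0.0, -0.0, -1.0]]
force: [0.2, -0.1, 1.0]
opening: -0.0
```

Emit:
servo_tool:
  plan:
    - {"offset": [0,0,0.1],"twist": [0,0,0],"grip": 0}
    - {"offset": [0,0,0.1],"twist": [0,0,0],"grip": 0}
    - {"offset": [0,0,0],"twist": [0,0,0],"grip": 0}

```text
time: 12.45
ee_pos: [0.554, -0.0876, 0.1464]
tool_rot: [[0.163, -0.987, 0.0], [-0.987, -0.163, -0.0], [0.0, -0.0, -1.0]]
force: [-1.0, 0.4, 3.2]
opening: -0.0001
```

Emit:
servo_tool:
  plan:
    - {"offset": [0,0,0.1],"twist": [0,0,0],"grip": 0}
    - {"offset": [0,0,0],"twist": [0,0,0],"grip": 0}

```text
time: 12.65
ee_pos: [0.5541, -0.0876, 0.146]
tool_rot: [[0.163, -0.987, 0.001], [-0.987, -0.163, -0.0], [0.0, -0.001, -1.0]]
force: [-2.8, 0.2, 7.5]
opening: 0.0
```

Emit:
servo_tool:
  plan:
    - {"offset": [0,0,0.05],"twist": [0,0,0],"grip": 0}
    - {"offset": [0,0,0],"twist": [0,0,0],"grip": 0}
    - {"offset": [0,0,0],"twist": [0,0,0],"grip": 0}

```text
time: 12.95
ee_pos: [0.5542, -0.0876, 0.146]
tool_rot: [[0.163, -0.987, 0.002], [-0.987, -0.163, -0.0], [0.001, -0.002, -1.0]]
force: [-3.5, 0.7, 11.4]
opening: 0.0
```

```bash
python3 - <<'E'
from bench import bot
o=bot.get_obs();print(o['ee_pos'],o['force'])
E
```

```text
[ 0.55419447 -0.08756598  0.14596453] [-3.45467658  0.74023318 11.44202289]
```

Emit:
servo_tool:
  plan:
    - {"offset": [0,0,-0.5],"twist": [0,0,0],"grip": 0}
    - {"offset": [0,0,-1.5],"twist": [0,0,0],"grip": 0}
    - {"offset": [0,0,-3],"twist": [0,0,0],"grip": 0}
    - {"offset": [1.9,-0.1,0],"twist": [0,0,0],"grip": 0.8}
    - {"offset": [0,0,0],"twist": [0,0,0],"grip": 0.8}
    - {"offset": [0,0,0],"twist": [0,0,0],"grip": 0.8}
    - {"offset": [0,0,0],"twist": [0,0,0],"grip": 0.8}
    - {"offset": [0,0,0],"twist": [0,0,0],"grip": 0.8}
    - {"offset": [0,0,0],"twist": [0,0,0],"grip": 0.8}

```text
time: 13.85
ee_pos: [0.5579, -0.1059, 0.1944]
tool_rot: [[0.164, -0.987, -0.001], [-0.987, -0.164, 0.0], [-0.0, 0.001, -1.0]]
force: [0.0, -0.3, -0.3]
opening: 0.068
```

```bash
python3 - <<'E'
from h import *
from bench import bot,viewer,spotter
import cv2,pickle
o=bot.get_obs(); s=viewer.snapshot("wrist")
print(o['ee_pos'],o['opening'],o['time'],o['force'])
cv2.imwrite("pics/c8.png",cv2.resize(s["pixels"][150:400,190:450],None,fx=2.3,fy=2.3,interpolation=cv2.INTER_CUBIC)); pickle.dump((o,s),open("w8.pkl","wb"))
E
```

```text
[ 0.55785596 -0.1058553   0.1944432 ] 0.06799318485185948 13.85 [ 0.03354512 -0.26811483 -0.26049631]
```

View pics/c8.png

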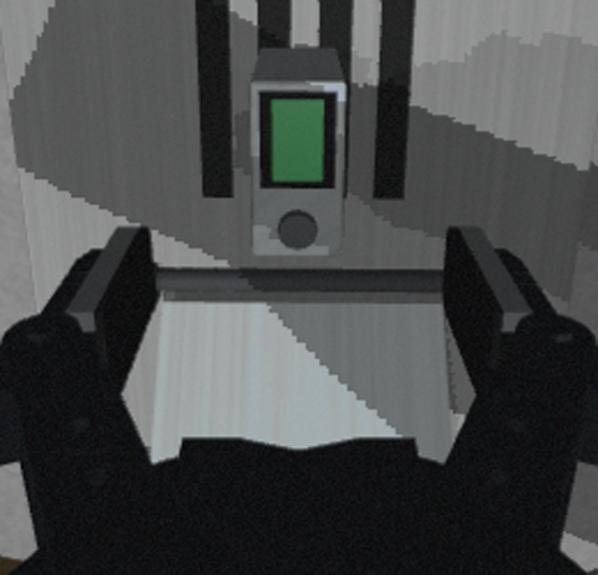

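Emit:
servo_tool:
  plan:
    - {"offset": [0,0,4],"twist": [0,0,0],"grip": 0.8}
    - {"offset": [0,0,4],"twist": [0,0,0],"grip": 0.8}
    - {"offset": [0,0,1.1],"twist": [0,0,0],"grip": 0.8}
    - {"offset": [0,0,0],"twist": [0,0,0],"grip": 0.8}
    - {"offset": [0,0,0],"twist": [0,0,0],"grip": 0.4}
    - {"offset": [0,0,0],"twist": [0,0,0],"grip": 0.1}
    - {"offset": [0,0,0],"twist": [0,0,0],"grip": 0}
    - {"offset": [0,0,0],"twist": [0,0,0],"grip": 0}
    - {"offset": [0,0,0],"twist": [0,0,0],"grip": 0}
    - {"offset": [0,0,0],"twist": [0,0,0],"grip": 0}

```text
time: 14.9
ee_pos: [0.5589, -0.1065, 0.1056]
tool_rot: [[0.163, -0.987, 0.003], [-0.987, -0.163, -0.001], [0.001, -0.003, -1.0]]
force: [0.2, 0.1, 6.1]
opening: 0.0297
```

```bash
python3 - <<'E'
from bench import bot
o=bot.get_obs();print(o)
E
```

```text
{'time': 14.9, 'joints': array([-3.35728960e-01,  3.52810660e-01, -1.71919698e-01,  1.04289211e+00,
        2.85247650e-05, -2.07054179e+00]), 'qvel': array([ 5.18388386e-05, -1.36111513e-03,  2.03726185e-03,  2.91410812e-04,
       -9.55542026e-04,  1.66763253e-03]), 'tau': array([-6.34182896e-02, -5.63572311e+01,  2.93361944e+01, -1.91691639e-01,
        1.41665842e-03,  7.35752110e-03]), 'ee_pos': array([ 0.55892772, -0.10647923,  0.10557109]), 'tool_rot': array([[ 0.1632799 , -0.98657521,  0.00300606],
       [-0.98657865, -0.16328358, -0.00101872],
       [ 0.00149588, -0.00279938, -0.99999496]]), 'force': array([0.18621503, 0.06083097, 6.13747544]), 'ft_torque': array([ 0.10351757,  0.11833247, -0.0113346 ]), 'opening': 0.029726265179595486}
```

```bash
python3 - <<'E'
from h import *
from bench import bot
o=bot.get_obs();F=np.load('F.npy')
A=Rz(F[2])@Rx(F[3]); face=np.array([F[0],F[1],0])+Rz(F[2])@np.array([0,.03,.085])+A@np.array([0,.08,.006])
RT=np.column_stack([-A[:,1],-A[:,0],-A[:,2]])
R0=o['tool_rot'];p0=o['ee_pos']
p1=p0+np.array([0,0,.08])
P=face+A[:,2]*(.0206+.05)
p,R=plan(p0,R0,[(p1,R0,3),(P,RT,7)],0,1,1)
print(p,P)
E
```

```text
10
[{o: [0.0, 0.0, -2.7], t: [0.0, 0.0, 0.0], g: 0}, {o: [0.0, 0.0, -2.6], t: [0.0, 0.0, 0.0], g: 0}, {o: [0.0, 0.0, -2.7], t: [0.0, 0.0, 0.0], g: 0}, {o: [-1.4, 0.0, -0.1], t: [0.0, -5.0, 0.0], g: 0}, {o: [-1.3, 0.0, 0.0], t: [0.0, -4.9, 0.0], g: 0}, {o: [-1.4, 0.0, 0.1], t: [-0.1, -5.0, 0.0], g: 0}, {o: [-1.3, 0.1, 0.2], t: [0.0, -5.0, 0.0], g: 0}, {o: [-1.3, 0.0, 0.4], t: [0.0, -4.9, 0.1], g: 0}, {o: [-1.3, 0.0, 0.4], t: [0.0, -5.0, 0.0], g: 0}, {o: [-1.2, 0.0, 0.6], t: [0.0, -5.0, 0.0], g: 0}]
[ 0.54228671 -0.01336496  0.19363582] [ 0.54227468 -0.01323725  0.19351048]
```

Emit:
servo_tool:
  plan:
    - {"offset": [0,0,-1],"twist": [0,0,0],"grip": 0}
    - {"offset": [0,0,-3],"twist": [0,0,0],"grip": 0}
    - {"offset": [0,0,-4],"twist": [0,0,0],"grip": 0}
    - {"offset": [-1.4,0,0],"twist": [0,-5,0],"grip": 0}
    - {"offset": [-1.3,0,0],"twist": [0,-5,0],"grip": 0}
    - {"offset": [-1.4,0,0.1],"twist": [0,-5,0],"grip": 0}
    - {"offset": [-1.3,0,0.2],"twist": [0,-5,0],"grip": 0}
    - {"offset": [-1.3,0,0.4],"twist": [0,-5,0],"grip": 0}
    - {"offset": [-1.3,0,0.4],"twist": [0,-5,0],"grip": 0}
    - {"offset": [-1.2,0,0.6],"twist": [0,-4.8,0],"grip": 0}
    - {"offset": [0,0,0],"twist": [0,0,0],"grip": 0}
    - {"offset": [0,0,0],"twist": [0,0,0],"grip": 0}

```text
time: 16.1
ee_pos: [0.5428, -0.0137, 0.1913]
tool_rot: [[0.134, -0.987, -0.093], [-0.812, -0.163, 0.561], [-0.569, 0.0, -0.823]]
force: [0.8, -0.9, -0.7]
opening: 0.0297
```

```bash
cat > st.py <<'E'
from h import *
from bench import bot,viewer,spotter
import cv2,pickle,sys
o=bot.get_obs(); F=np.load('F.npy')
A=Rz(F[2])@Rx(F[3]); face=np.array([F[0],F[1],0])+Rz(F[2])@np.array([0,.03,.085])+A@np.array([0,.08,.006])
RT=np.column_stack([-A[:,1],-A[:,0],-A[:,2]]);R=o['tool_rot']
print('t',o['time'],o['ee_pos'],'joints',np.round(o['joints'],3),'open',o['opening'])
print('rot err to target deg (tool axes)',np.degrees(Ro.from_matrix(R.T@RT).as_rotvec()))
print('tilt',np.degrees(np.arccos(-R[2,2])),'f tool',R.T@o['force'],'m tool',R.T@o['ft_torque'])
P=face+A[:,2]*.0206; print('to go tool cm',R.T@(P-o['ee_pos'])*100)
if len(sys.argv)>1:
    s=viewer.snapshot("wrist"); pickle.dump((o,s),open(sys.argv[1]+".pkl","wb")); cv2.imwrite(f"pics/{sys.argv[1]}.png",s["pixels"])
    t=viewer.snapshot("side"); u=viewer.snapshot("top")
    a=cv2.resize(t["pixels"][120:260,200:370],(510,420),interpolation=cv2.INTER_CUBIC);b=cv2.resize(u["pixels"][95:235,260:360],(290,420),interpolation=cv2.INTER_CUBIC)
    cv2.imwrite(f"pics/{sys.argv[1]}_st.png",np.hstack([a,b]))
E
python3 st.py r1
```

```text
t 16.1 [ 0.54279771 -0.01366726  0.19126833] joints [-0.445  0.444  0.045  1.549  0.485 -2.273] open 0.029650043934428872
rot err to target deg (tool axes) [ 0.02097096 -0.02077665  0.0136732 ]
tilt 34.65825896142668 f tool [ 1.1819623  -0.62913857 -0.02259292] m tool [-0.02218212  0.71223843  0.01729154]
to go tool cm [-0.17122725  0.04279894  4.84455162]
```

View pics/r1.png

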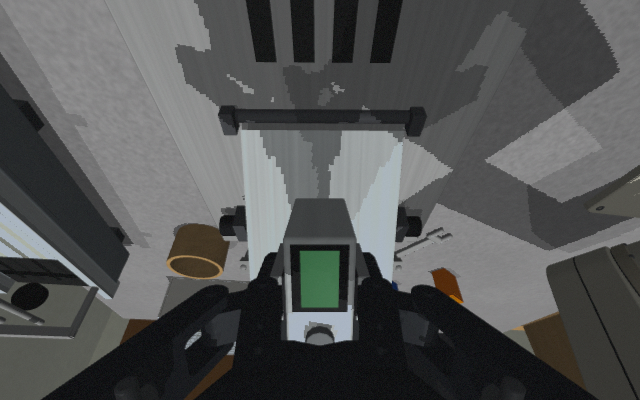

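View pics/r1_st.png

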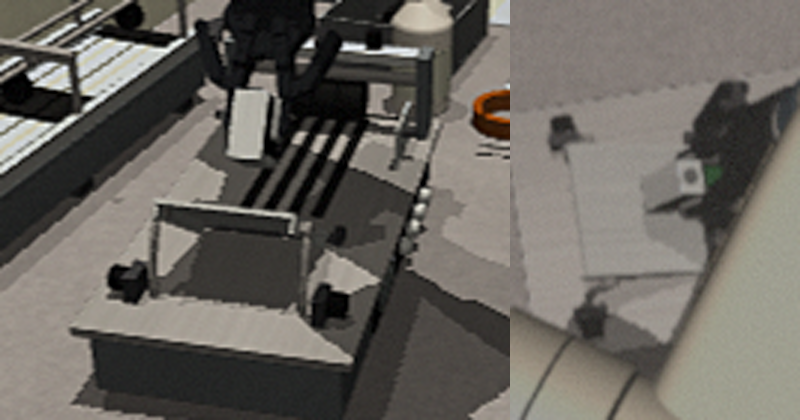

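Emit:
servo_tool:
  plan:
    - {"offset": [-0.2,0,2],"twist": [0,0,0],"grip": 0}
    - {"offset": [0,0,1.5],"twist": [0,0,0],"grip": 0}
    - {"offset": [0,0,0.7],"twist": [0,0,0],"grip": 0}
    - {"offset": [0,0,0],"twist": [0,0,0],"grip": 0}
    - {"offset": [0,0,0],"twist": [0,0,0],"grip": 0}
    - {"offset": [0,0,0],"twist": [0,0,0],"grip": 0}

```text
time: 16.85
ee_pos: [0.5388, 0.0118, 0.1584]
tool_rot: [[0.134, -0.987, -0.092], [-0.811, -0.163, 0.563], [-0.57, -0.001, -0.822]]
force: [0.5, 0.4, -1.4]
opening: 0.0293
```

```bash
python3 st.py r2; python3 - <<'E'
import cv2
s=cv2.imread("pics/r2.png");cv2.imwrite("pics/r2z.png",cv2.resize(s[60:330,180:460],None,fx=2.2,fy=2.2,interpolation=cv2.INTER_CUBIC))
E
```

```text
t 16.85 [0.53880485 0.01182003 0.15839442] joints [-0.409  0.443 -0.043  1.444  0.5   -2.236] open 0.029344493896682526
rot err to target deg (tool axes) [-0.03313656  0.07393139  0.0502897 ]
tilt 34.75299228709341 f tool [ 0.54451513 -0.52574356  1.33653541] m tool [0.0087426  0.7397467  0.04102197]
to go tool cm [0.08234619 0.06563292 0.6732469 ]
```

View pics/r2z.png

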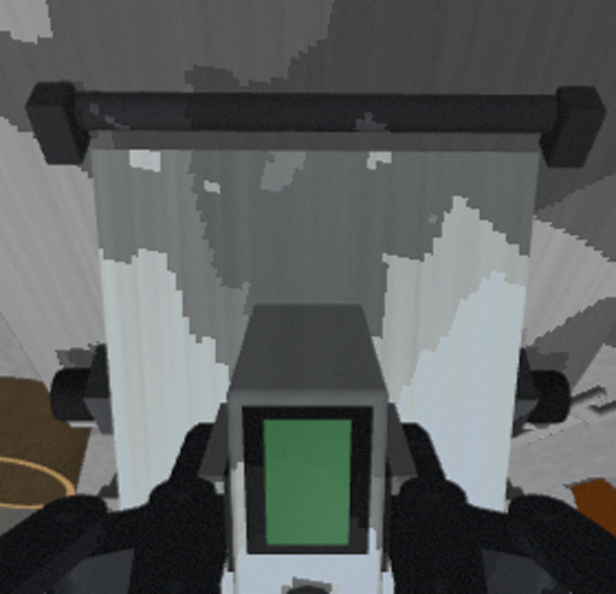

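View pics/r2_st.png

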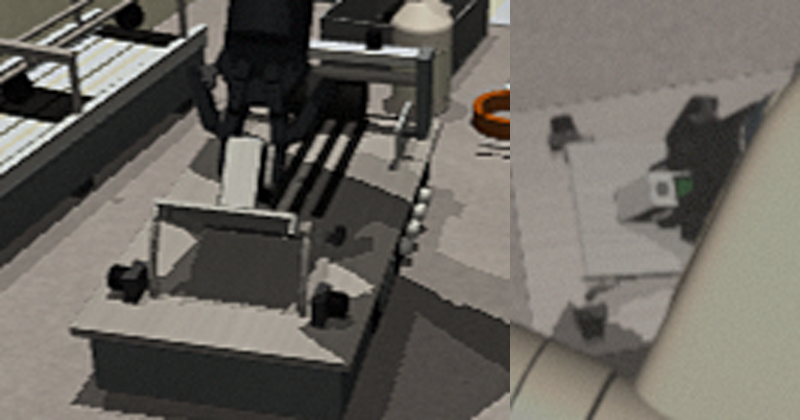

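```bash
python3 - <<'E'
from h import *
import pickle
o,s=pickle.load(open('r2.pkl','rb')); W=wristcam(s,o);R=o['tool_rot'];F=np.load('F.npy')
z=lambda a:np.array(a)/2.2+[180,60]
K,e,RW=W
L=[z(a) for a in [(94,160),(101,250),(108,340),(116,440),(120,500)]]
Rr=[z(a) for a in [(539,160),(530,250),(521,340),(511,440),(505,500)]]
B=[z(a) for a in [(93,149),(200,150),(320,151),(540,152)]]
def f(v,p=False):
    # v: plane point offset (3) , yaw, tilt
    A=Rz(v[3])@Rx(v[4]); c=v[:3]
    def loc(uv):
        d=RW@np.linalg.solve(K,[uv[0],uv[1],1.]); n=A[:,2]
        return A.T@(e+d*(n@(c-e))/(n@d)-c)
    r=[(loc(u)[0]+.06)*1500 for u in L]+[(loc(u)[0]-.06)*1500 for u in Rr]+[(loc(u)[1]+.07)*1500 for u in B]
    return np.array(r)
A=Rz(F[2])@Rx(F[3]); face=np.array([F[0],F[1],0])+Rz(F[2])@np.array([0,.03,.085])+A@np.array([0,.08,.006])
v0=[*face,F[2],F[3]];print(np.round(f(v0),1))
r=least_squares(f,v0);print(r.x,np.degrees(r.x[3:]),np.round(r.fun,1));J=r.jac;print(np.sqrt(np.diag(np.linalg.inv(J.T@J)))*.5)
# constrained: hinge geometry: face=F + hinge; unknown tilt,yaw with known height
def g(w):
    A=Rz(w[2])@Rx(w[3]); return f([*(np.array([w[0],w[1],0])+Rz(w[2])@np.array([0,.03,.085])+A@np.array([0,.08,.006])),w[2],w[3]])
q=least_squares(g,F);print('hinge-constr',q.x,np.degrees(q.x[2:]),np.round(q.fun,1));J=q.jac;print(np.degrees(np.sqrt(np.diag(np.linalg.inv(J.T@J)))*.5))
E
```

```text
[ 177.2  177.9  178.7  179.6  180.6 -181.4 -181.7 -182.1 -182.5 -182.8
    1.7    2.     2.3    2.6]
[ 0.57324681 -0.17463688  0.41312145  0.15598903  0.64810351] [ 8.93751306 37.13359569] [ 0.   0.   0.   0.1 -0.2  0.   0.   0.  -0.  -0.   0.  -0.1 -0.1  0.2]
[0.00035004 0.0006348  0.00084451 0.00282188 0.00807455]
hinge-constr [ 0.54852811 -0.04287771  0.15709073  2.20710179] [  9.00063584 126.45761762] [ 102.6   92.    91.3   91.    91.  -106.9  -91.   -90.2  -89.9  -89.8
  -24.4   21.7   46.4  -17. ]
[0.005967   0.00094613 0.00058106 0.00129705]
```

```bash
python3 - <<'E'
from h import *
import pickle
o,s=pickle.load(open('r2.pkl','rb')); W=wristcam(s,o);R=o['tool_rot'];F=np.load('F.npy')
z=lambda a:np.array(a)/2.2+[180,60]
K,e,RW=W
L=[z(a) for a in [(94,160),(101,250),(108,340),(116,440),(120,500)]]
Rr=[z(a) for a in [(539,160),(530,250),(521,340),(511,440),(505,500)]]
B=[z(a) for a in [(93,149),(200,150),(320,151),(540,152)]]
def f(v):
    A=Rz(v[3])@Rx(v[4]); c=v[:3]
    def loc(uv):
        d=RW@np.linalg.solve(K,[uv[0],uv[1],1.]); n=A[:,2]
        return A.T@(e+d*(n@(c-e))/(n@d)-c)
    return np.array([(loc(u)[0]-.06)*1500 for u in L]+[(loc(u)[0]+.06)*1500 for u in Rr]+[(loc(u)[1]+.07)*1500 for u in B])
A=Rz(F[2])@Rx(F[3]); face=np.array([F[0],F[1],0])+Rz(F[2])@np.array([0,.03,.085])+A@np.array([0,.08,.006])
v0=[*face,F[2],F[3]];print(face,np.round(f(v0),1))
r=least_squares(f,v0);print(r.x,np.degrees(r.x[3:]),np.round(r.fun,1));J=r.jac;print(np.sqrt(np.diag(np.linalg.inv(J.T@J)))*.5)
def g(w):
    A=Rz(w[2])@Rx(w[3]); return f([*(np.array([w[0],w[1],0])+Rz(w[2])@np.array([0,.03,.085])+A@np.array([0,.08,.006])),w[2],w[3]])
q=least_squares(g,F);print('hinge-constr',q.x,np.degrees(q.x[2:]),np.round(q.fun,1));J=q.jac;print(np.degrees(np.sqrt(np.diag(np.linalg.inv(J.T@J)))*.5))
E
```

```text
[0.53574139 0.02639779 0.1354524 ] [-2.8 -2.1 -1.3 -0.4  0.6 -1.4 -1.7 -2.1 -2.5 -2.8  1.7  2.   2.3  2.6]
[0.53460098 0.02655687 0.1375362  0.15598903 0.64810351] [ 8.93751306 37.13359568] [-0.  -0.  -0.  -0.1  0.2 -0.  -0.  -0.   0.   0.  -0.   0.1  0.1 -0.2]
[0.00011203 0.00023434 0.00028037 0.00282188 0.00807455]
hinge-constr [ 0.54867846 -0.06290804  0.15602091  0.64037741] [ 8.93933966 36.69092262] [-0.3 -0.2 -0.1 -0.1  0.3  0.3  0.2  0.1 -0.  -0.1 -0.1  0.   0.  -0.2]
[0.01591177 0.01229922 0.16100439 0.25808421]
```

Emit:
servo_tool:
  plan:
    - {"offset": [0,0,0.1],"twist": [0,-1.2,0],"grip": 0}
    - {"offset": [0,0,0.2],"twist": [0,0,0],"grip": 0}
    - {"offset": [0,0,0],"twist": [0,0,0],"grip": 0}
    - {"offset": [0,0,0],"twist": [0,0,0],"grip": 0}
    - {"offset": [0,0,0],"twist": [0,0,0],"grip": 0}

```text
time: 17.5
ee_pos: [0.5381, 0.014, 0.1554]
tool_rot: [[0.132, -0.987, -0.096], [-0.798, -0.163, 0.58], [-0.588, 0.0, -0.809]]
force: [0.2, 0.6, -1.9]
opening: 0.0294
```

```bash
python3 st.py
```

```text
t 17.5 [0.53812601 0.01398044 0.15537076] joints [-0.413  0.453 -0.046  1.449  0.515 -2.248] open 0.029431268683678933
rot err to target deg (tool axes) [0.02208093 1.31887635 0.0262433 ]
tilt 35.99790990414444 f tool [ 0.68464116 -0.3120173   1.90076971] m tool [ 0.00256727  0.72211324 -0.04176665]
to go tool cm [0.10067147 0.03325969 0.29494483]
```

Emit:
servo_tool:
  plan:
    - {"offset": [0,0,0.1],"twist": [0,0,0],"grip": 0}
    - {"offset": [0,0,0],"twist": [0,0,0],"grip": 0}

```text
time: 17.7
ee_pos: [0.5381, 0.0145, 0.1547]
tool_rot: [[0.132, -0.987, -0.096], [-0.798, -0.163, 0.58], [-0.588, -0.0, -0.809]]
force: [1.0, -1.1, -0.1]
opening: 0.0298
```

```bash
python3 st.py
```

```text
t 17.7 [0.53812045 0.0145051  0.15470001] joints [-0.412  0.453 -0.048  1.446  0.515 -2.247] open 0.02976222912729632
rot err to target deg (tool axes) [-3.48437469e-04  1.30307071e+00  4.15812372e-02]
tilt 35.98210328782493 f tool [ 1.01536474 -0.79891692 -0.65581976] m tool [ 3.96795982e-04  7.39699047e-01 -3.00041982e-03]
to go tool cm [0.10312954 0.04138852 0.21021421]
```

Emit:
servo_tool:
  plan:
    - {"offset": [0,0,0.05],"twist": [0,0,0],"grip": 0}
    - {"offset": [0,0,0],"twist": [0,0,0],"grip": 0}

```text
time: 17.9
ee_pos: [0.5381, 0.0145, 0.1546]
tool_rot: [[0.132, -0.987, -0.095], [-0.798, -0.163, 0.58], [-0.587, -0.001, -0.809]]
force: [-1.7, -3.4, 3.0]
opening: 0.0293
```

```bash
python3 st.py
```

```text
t 17.9 [0.53812866 0.01452859 0.15455678] joints [-0.412  0.452 -0.049  1.445  0.515 -2.247] open 0.029331593931154577
rot err to target deg (tool axes) [-0.01937667  1.28568074  0.03585853]
tilt 35.96472366605781 f tool [ 0.71650116  2.23327902 -4.17695687] m tool [-0.2679353   0.68398291 -0.0617131 ]
to go tool cm [0.09642457 0.04263161 0.1973563 ]
```

Emit:
servo_tool:
  plan:
    - {"offset": [0,0,0.05],"twist": [0,0,0],"grip": 0}
    - {"offset": [0,0,0],"twist": [0,0,0],"grip": 0}
    - {"offset": [0,0,0],"twist": [0,0,0],"grip": 0}

```text
time: 18.2
ee_pos: [0.5382, 0.0145, 0.1545]
tool_rot: [[0.132, -0.987, -0.095], [-0.799, -0.163, 0.579], [-0.587, -0.001, -0.81]]
force: [-2.4, -7.0, 8.3]
opening: 0.0296
```

```bash
python3 st.py r3;python3 - <<'E'
import cv2
s=cv2.imread("pics/r3.png");cv2.imwrite("pics/r3z.png",cv2.resize(s[60:330,180:460],None,fx=2.2,fy=2.2,interpolation=cv2.INTER_CUBIC))
E
```

```text
t 18.2 [0.53815765 0.01453715 0.15449907] joints [-0.412  0.452 -0.049  1.444  0.515 -2.247] open 0.029568207515890833
rot err to target deg (tool axes) [-0.04898801  1.26259883  0.03419083]
tilt 35.941674682562784 f tool [  0.41034339   3.53346617 -10.5388814 ] m tool [-0.62974001  0.46966786 -0.08621241]
to go tool cm [0.09325883 0.04572489 0.19247909]
```

View pics/r3z.png

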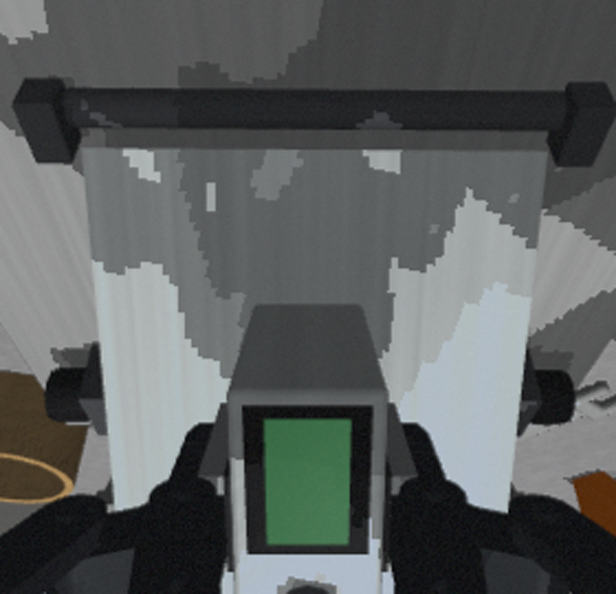

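View pics/r3_st.png

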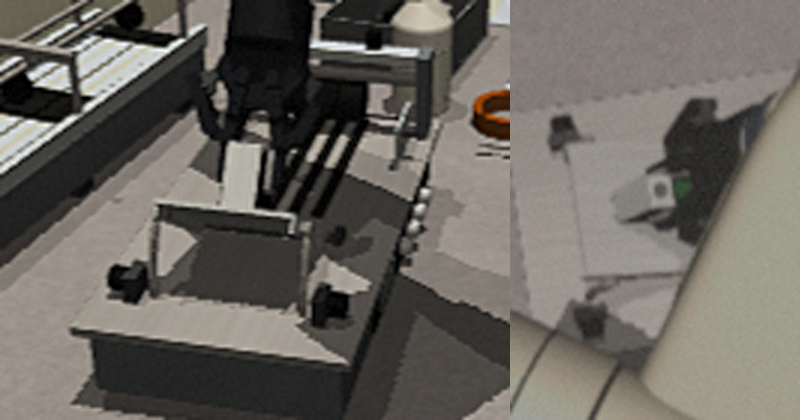

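Emit:
servo_tool:
  plan:
    - {"offset": [0,0,-0.2],"twist": [0,0,0],"grip": 0}
    - {"offset": [0,0,0],"twist": [-0.2,-1,0],"grip": 0}
    - {"offset": [0,0,0],"twist": [0,0,0],"grip": 0}
    - {"offset": [0,0,0],"twist": [0,0,0],"grip": 0}

```text
time: 18.75
ee_pos: [0.5381, 0.014, 0.1549]
tool_rot: [[0.13, -0.986, -0.102], [-0.788, -0.165, 0.594], [-0.602, 0.004, -0.798]]
force: [0.5, 0.1, -2.3]
opening: 0.0294
```

```bash
python3 st.py
```

```text
t 18.75 [0.53806776 0.01399215 0.1549068 ] joints [-0.418  0.463 -0.041  1.464  0.525 -2.261] open 0.02940852280685846
rot err to target deg (tool axes) [ 0.25564082  2.35518823 -0.00313088]
tilt 37.03499846301195 f tool [ 1.41879117 -0.48535434  1.86112011] m tool [ 0.00178441  0.71741076 -0.04976749]
to go tool cm [0.07974189 0.02662447 0.25488065]
```

Emit:
servo_tool:
  plan:
    - {"offset": [0,0,0.1],"twist": [0,0,0],"grip": 0}
    - {"offset": [0,0,0.05],"twist": [0,0,0],"grip": 0}
    - {"offset": [0,0,0],"twist": [0,0,0],"grip": 0}

```text
time: 19.05
ee_pos: [0.5381, 0.0146, 0.1545]
tool_rot: [[0.131, -0.986, -0.101], [-0.788, -0.165, 0.593], [-0.601, 0.002, -0.799]]
force: [-0.9, -4.2, 3.8]
opening: 0.0295
```

```bash
python3 st.py
```

```text
t 19.05 [0.53805061 0.01461243 0.15445943] joints [-0.417  0.462 -0.043  1.46   0.525 -2.26 ] open 0.029538881461426063
rot err to target deg (tool axes) [0.1970152  2.27409772 0.0385422 ]
tilt 36.95352640680071 f tool [ 0.89476934  1.57771063 -5.42217818] m tool [-0.30548111  0.93988475  0.04392307]
to go tool cm [0.10159357 0.03560063 0.18228505]
```

Emit:
servo_tool:
  plan:
    - {"offset": [0,0,-0.15],"twist": [0,0,0],"grip": 0}
    - {"offset": [0,0,0],"twist": [0,0.5,0],"grip": 0}
    - {"offset": [0,0,0],"twist": [0,0,0],"grip": 0}
    - {"offset": [0,0,0],"twist": [0,0,0],"grip": 0}

```text
time: 19.45
ee_pos: [0.5381, 0.0142, 0.1553]
tool_rot: [[0.131, -0.986, -0.101], [-0.793, -0.166, 0.586], [-0.595, 0.003, -0.804]]
force: [0.7, 0.1, -2.3]
opening: 0.0293
```

```bash
python3 st.py
```

```text
t 19.45 [0.5380719  0.01420979 0.1553129 ] joints [-0.415  0.459 -0.042  1.458  0.519 -2.255] open 0.029347383703741212
rot err to target deg (tool axes) [0.23204833 1.82893357 0.03969389]
tilt 36.508533756517494 f tool [ 1.34325115 -0.74630899  1.80265487] m tool [-0.01093808  0.75396461 -0.06084049]
to go tool cm [0.11874203 0.0306764  0.27551304]
```

Emit:
servo_tool:
  plan:
    - {"offset": [0,0,0.1],"twist": [0,0,0],"grip": 0}
    - {"offset": [0,0,0.05],"twist": [0,0,0],"grip": 0}
    - {"offset": [0,0,0],"twist": [0,0,0],"grip": 0}
    - {"offset": [0,0,0],"twist": [0,0,0],"grip": 0}

```text
time: 19.85
ee_pos: [0.538, 0.0147, 0.1544]
tool_rot: [[0.131, -0.986, -0.1], [-0.793, -0.165, 0.586], [-0.595, 0.002, -0.804]]
force: [-1.3, -4.2, 4.2]
opening: 0.0292
```

```bash
python3 st.py
```

```text
t 19.85 [0.53803045 0.01468107 0.15443847] joints [-0.414  0.458 -0.045  1.455  0.519 -2.254] open 0.029192822287641296
rot err to target deg (tool axes) [0.19702122 1.80582589 0.03094317]
tilt 36.485272468020796 f tool [ 0.71509787  1.95396837 -5.71851449] m tool [-0.3557305   0.45863382 -0.02867622]
to go tool cm [0.10456796 0.03473561 0.17719946]
```

Emit:
servo_tool:
  plan:
    - {"offset": [0,0,0],"twist": [0,-0.2,0],"grip": 0}
    - {"offset": [0,0,0],"twist": [0,0,0],"grip": 0}
    - {"offset": [0,0,0],"twist": [0,0,0],"grip": 0}

```text
time: 20.15
ee_pos: [0.538, 0.0147, 0.1544]
tool_rot: [[0.131, -0.986, -0.101], [-0.791, -0.165, 0.589], [-0.598, 0.003, -0.802]]
force: [-1.1, -5.2, 6.0]
opening: 0.0298
```

```bash
python3 st.py
```

```text
t 20.15 [0.53803388 0.01465192 0.15441727] joints [-0.415  0.46  -0.044  1.457  0.522 -2.256] open 0.029782097561991346
rot err to target deg (tool axes) [0.19807385 2.01722112 0.02720564]
tilt 36.69667607753834 f tool [ 0.34436655  1.97936403 -7.78157754] m tool [-0.41613335  0.54589986 -0.05031959]
to go tool cm [0.1016056  0.03458983 0.17686401]
```

Emit:
servo_tool:
  plan:
    - {"offset": [0,0,0],"twist": [0,-0.1,0],"grip": 0}
    - {"offset": [0,0,0],"twist": [0,0,0],"grip": 0}
    - {"offset": [0,0,0],"twist": [0,0,0],"grip": 0}

```text
time: 20.45
ee_pos: [0.5381, 0.0147, 0.1545]
tool_rot: [[0.131, -0.986, -0.101], [-0.79, -0.165, 0.59], [-0.599, 0.003, -0.801]]
force: [-2.1, -4.1, 5.8]
opening: 0.0294
```

```bash
python3 st.py r5;python3 - <<'E'
import cv2
s=cv2.imread("pics/r5.png");cv2.imwrite("pics/r5z.png",cv2.resize(s[60:330,180:460],None,fx=2.2,fy=2.2,interpolation=cv2.INTER_CUBIC))
E
```

```text
t 20.45 [0.53805562 0.01468188 0.15445325] joints [-0.416  0.461 -0.044  1.458  0.523 -2.258] open 0.029392855131047637
rot err to target deg (tool axes) [0.19668934 2.11352376 0.0274194 ]
tilt 36.79297104638272 f tool [-0.50857644  2.75622218 -6.84186972] m tool [-0.43189644  0.61243573 -0.00142925]
to go tool cm [0.10614032 0.03722418 0.17802469]
```

View pics/r5z.png

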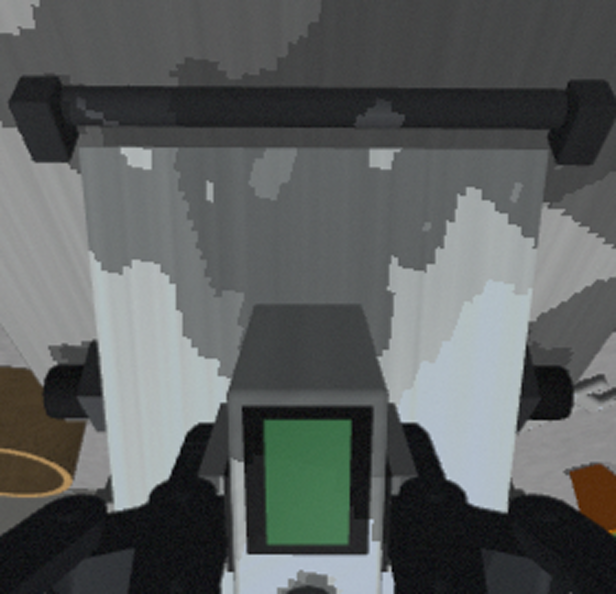

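View pics/r5_st.png

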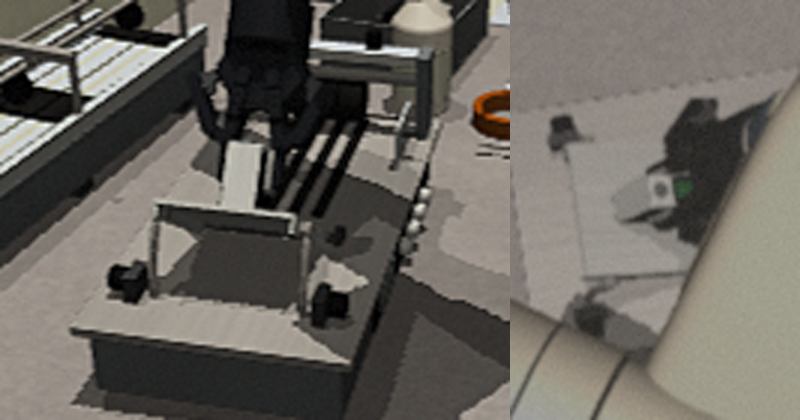

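```bash
python3 - <<'E'
from h import *
import pickle,cv2
o,s=pickle.load(open('r5.pkl','rb')); W=wristcam(s,o);R=o['tool_rot'];F=np.load('F.npy')
g=cv2.cvtColor(s['pixels'],cv2.COLOR_BGR2GRAY).astype(float)
z=lambda a:np.array(a)/2.2+[180,60]
K,e,RW=W
L=[z(a) for a in [(83,160),(90,250),(98,340),(107,440),(112,500)]]
Rr=[z(a) for a in [(547,160),(538,250),(529,340),(517,440),(511,500)]]
B=[z(a) for a in [(82,147),(200,148),(320,149),(548,150)]]
def f(v):
    A=Rz(v[3])@Rx(v[4]); c=v[:3]
    def loc(uv):
        d=RW@np.linalg.solve(K,[uv[0],uv[1],1.]); n=A[:,2]
        return A.T@(e+d*(n@(c-e))/(n@d)-c)
    return np.array([(loc(u)[0]-.06)*1500 for u in L]+[(loc(u)[0]+.06)*1500 for u in Rr]+[(loc(u)[1]+.07)*1500 for u in B])
r=least_squares(f,[.535,.0265,.137,.156,.64]);v=r.x;print(v,np.degrees(v[3:]),np.round(r.fun,1))
A=Rz(v[3])@Rx(v[4]);RT=np.column_stack([-A[:,1],-A[:,0],-A[:,2]])
print('rot tool->ramp deg',np.degrees(Ro.from_matrix(R.T@RT).as_rotvec()))
b=o['ee_pos']+R@[0,0,.0206];print('base centre in face frame mm',A.T@(b-v[:3])*1e3)
# gauge base front edge (-x end), image zoom (252,305),(362,305): top-edge (230,392),(386,392)
for a in [(252,305),(362,305),(230,393),(386,393)]:
    pass
E
```

```text
[0.53473279 0.02576282 0.13897485 0.15573165 0.67164128] [ 8.92276654 38.4822109 ] [-0.2  0.1  0.1 -0.1  0.   0.2 -0.1 -0.3  0.2  0.  -0.   0.   0.1 -0.1]
rot tool->ramp deg [ 0.46464691 -1.69018576  0.3673245 ]
base centre in face frame mm [ 1.39885484  0.05099865 -1.34122828]
```

Emit:
servo_tool:
  plan:
    - {"offset": [0,0.03,0],"twist": [0,0,0],"grip": 0}
    - {"offset": [0,0,0],"twist": [0,0,0],"grip": 0}
    - {"offset": [0,0,0],"twist": [0,0,0],"grip": 0}

```text
time: 20.9
ee_pos: [0.538, 0.0146, 0.1544]
tool_rot: [[0.131, -0.986, -0.1], [-0.79, -0.165, 0.59], [-0.599, 0.002, -0.801]]
force: [-0.8, -3.9, 5.0]
opening: 0.0294
```

```bash
python3 st.py
```

```text
t 20.9 [0.53802866 0.014647   0.15441975] joints [-0.416  0.46  -0.044  1.457  0.523 -2.258] open 0.029366907381627044
rot err to target deg (tool axes) [0.16813892 2.11053667 0.04837902]
tilt 36.7898373744107 f tool [-0.00893167  1.43683291 -6.1974779 ] m tool [-0.06498715  0.64386667 -0.04282557]
to go tool cm [0.10170795 0.03412321 0.17711722]
```

Emit:
servo_tool:
  plan:
    - {"offset": [0,0,0],"twist": [0,0,0],"grip": 0}
    - {"offset": [0,0,0],"twist": [0,0,0],"grip": 0}
    - {"offset": [0,0,0],"twist": [0,0,0],"grip": 0}
    - {"offset": [0,0,0],"twist": [0,0,0],"grip": 0}
    - {"offset": [0,0,0],"twist": [0,0,0],"grip": 0}

```text
time: 21.4
ee_pos: [0.538, 0.0147, 0.1544]
tool_rot: [[0.131, -0.986, -0.1], [-0.79, -0.165, 0.59], [-0.599, 0.002, -0.801]]
force: [-0.1, -4.9, 4.5]
opening: 0.0297
```

```bash
python3 st.py r6; python3 - <<'E'
import cv2
a=cv2.imread("pics/r6.png");cv2.imwrite("pics/r6z.png",cv2.resize(a[60:330,180:460],None,fx=2.2,fy=2.2))
from bench import viewer
cv2.imwrite("pics/s_end.png",viewer.snapshot("side")["pixels"])
E
```

```text
t 21.4 [0.53802757 0.01465579 0.15442015] joints [-0.416  0.46  -0.044  1.457  0.523 -2.258] open 0.029667217896140997
rot err to target deg (tool axes) [0.16994802 2.10758566 0.05090615]
tilt 36.78688933848852 f tool [ 1.15466292  0.94409287 -6.48594034] m tool [-0.05814569  0.64565261  0.01766843]
to go tool cm [0.10242995 0.03415892 0.17662585]
```

View pics/s_end.png

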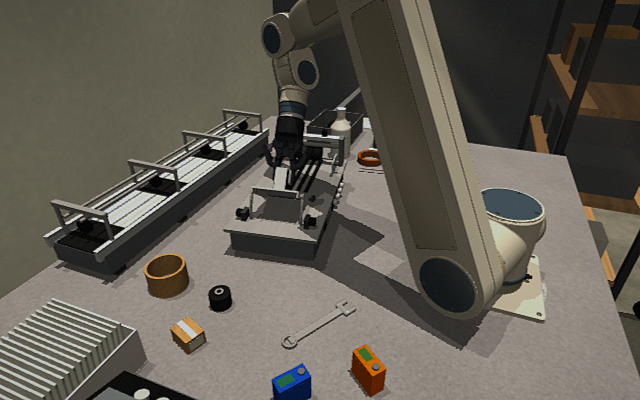

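```bash
python3 -c "
from bench import bot
print(bot.sign_off())"
```

```text
the job is handed in; nothing more can be done
None
```

I zeroed the silver gauge on the feeder's bed. It is now held against the middle of the ramp's face, key end up the slope, still gripped and ready to read. The job was handed in at about 21.6 s of the 61 s.

- **Zeroing:** I stood the gauge upright on the bed, let go and pressed the key down to its stop, where the force reached about 11 N against the 4 N it needs. It stood undisturbed afterwards, and I did not touch the key again.
- **On the ramp:** the tool is tilted 36.8° and pressing with about 6–8 N. The most it pressed while I was aligning it was about 11 N. The moment about the gauge changes sign between 36.5° and 36.95°, and at 36.8° it is nearly balanced, which is what a flush base should give.
- **Ramp and bench:** the ramp's top edge has not moved in the side view. The things visible in the last picture are where they were.
- **Checks that disagreed:** the cameras gave different ramp angles. The first fit said 34.7°, and fits from the wrist camera ranged from 36.7° to 38.5°. I trusted the contact measurement instead. The wrist pictures also suggest the gauge may be turned up to 0.4° off straight up the slope, and about 0.5° off sideways.

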